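# Push rod home in an injector body

### The job

Take the push rod round its middle from its rest and slide its nose partway (about 70 mm) into the bore of the clamped injector. Let go of it there, take it again further back, by its brass head, and gently push it on, through the light drag of the seal ring, until the ring is solid against its shoulder, seated with a push of 10 to 15 N and never more than 20. Then let go, leaving the rod standing in the bore and everything else on the bench where it is.

Things in the scene. Friction and masses are not known exactly. Their poses are not given: they have to be found in the camera images.
- rod_middle (a point): Centre of the push rod: round steel, 185 mm long over all, shaft 14 mm in diameter, 0.10 to 0.17 kg; y along the rod, +y to the nose. It starts lying level, 55 mm above the bench, in two black V-notches, each 10 mm wide, about 50 mm either side of its middle; their tops are level with the rod's axis. Base plate under it 70 x 150 x 8 mm.
- rod_nose (a point): Centre of the rod's nose face, 92.5 mm from the middle along the rod's +y. The last 6 mm taper from 14 to 9 mm in diameter. This end goes in first.
- rod_head (a point): Centre of the brass knurled head at the rear end, 85 mm from the middle along the rod's -y: 20 mm in diameter, 15 mm long; it ends the rod. With the nose 70 mm deep and let go, the rod stays in the bore and its head droops some 5 mm.
- rod: The same rod; origin at its middle, y along the rod to the nose. The push on it is 1 to 3 N in the empty bore, steps up to 5 to 9 N at the seal ring, and climbs steeply once the ring is on its shoulder: seat it with 10 to 15 N. More than 22 N between rod and injector damages the seal.
- bore_mouth (a point): Centre of the open mouth of the injector's bore, 55 mm above the bench, in the plane of the brass bell's rim; +y points level along the bore axis, into the bore. The bell is a cone 8 mm long that narrows from 24 to 16 mm in diameter; then the bore is round, 15.5 mm in diameter (1.5 mm clearance on the rod), closed at the far end.
- injector: Steel injector, 40 mm in diameter, 190 mm long, lying level in a blue clamp on a 130 x 150 x 14 mm base plate, fixed to the bench. Origin at bench height under the bore mouth, y into the bore. Jaws start 47 mm behind the mouth and are 80 mm tall; a stub with a red cap, 115 mm behind the mouth, is 91 mm tall.
- seal_ring (a joint): How far the seal ring has slid in, m: 0 to 0.008 (solid on its shoulder). Unseen, deep in the bore; starts at 0 to 0.002 with its face 90 to 118 mm behind the mouth, and is on its shoulder with the nose 98 to 124 mm behind it (differs from injector to injector). Slides with about 5 N of drag and stays where it is left.
- tray_a: Bystander: clear plastic tray, 110 x 190 mm, 50 mm tall. Origin under its centre. Leave it alone.
- tray_b: Bystander: a second clear plastic tray, the same size. Origin under its centre. Leave it alone.
- cup_a: Bystander: red plastic cup, 72 mm across, 60 mm tall. Origin under its centre. Leave it alone.
- cup_b: Bystander: a second red cup, the same size. Origin under its centre. Leave it alone.
- socket: Bystander: dark steel socket standing on end, 32 mm across, 45 mm tall. Origin under its centre. Leave it alone.
- micrometer: Bystander: yellow-framed outside micrometer lying flat, about 160 x 50 mm, 19 mm thick. Origin under its centre. Leave it alone.
Things that resemble listed ones, but are neither listed nor needed, are in the scene too. Of the things that look like the injector, the largest one is meant. There is more than one size of the rod; the job needs the larger.

How it is judged:
By the outcome, as a careful person would: the job done as asked, in the order asked, and still so for the second after the job is handed in, with the robot touching nothing.
It also fails if it takes over 64 s, if anything falls off the work surface, if the arm or the gripper's body presses on something with over 40 N, if the wrist force passes 120 N, or if a joint passes its speed limit or range.

### The arm

A 7-joint arm with a two-finger parallel gripper is mounted at the origin on the work surface. World frame = base frame: x ahead of the robot, y to its left, z up, the work surface at z = 0. Lengths are in m, angles in rad, forces in N, time in s.
With the tool pointing down it reaches from about 0.425 to 0.875 m from the base axis. Payload 4.7 kg.
Tool frame: the origin (TCP) lies between the finger pads; the fingertips stand 22 mm ahead of it and the grasp point (between the pads) lies 3 mm ahead of it; z points along the fingers, x is the direction in which the jaws open and shut, and the axes are right-handed (so a half turn about z gives the same grasp; the last joint's range is limited). The gripper opens to 85 mm and grips with 20 to 120 N. Pads are 22 mm wide; open, the fingers measure 114 mm over their backs; the gripper's body (76 mm by 85 mm) begins 54 mm behind the grasp point. The pads swing forward as they close: fully open they stand 13 mm farther back than shut.
Start: joints at [1.276, 0.321, -0.07, 1.45, 0.023, 1.371, -0.057], TCP at [0.198, -0.619, 0.228] pointing down, gripper open.
Joint ranges: [-2.86, 2.86], [-0.3, 2.09], [-1.38, 1.24], [0.06, 2.45], [-1.56, 4.7], [0.09, 2.05], [-2.69, 2.69]. Speed limits (rad/s): [2.57, 2.57, 3.14, 3.14, 3.14, 3.14, 3.14].

### API

Orientations are given as a rotation vector (axis times angle).
In Python, from station import read_state, get_image, camera_info, workorder, search_frame, place_of gives the robot as it stands. The module is installed in compiled form; this text tells all that it offers.
- The arm moves only by the tool carry_out, never from a script. Its argument "plan" is a list of rows, each a list of 7 numbers: the shift along the tool's x, y, z in cm, then the turn, a rotation vector about the tool's x, y, z in degrees, then the gripper command: -1 is fully open, 1 is shut, values between are in proportion. In form: [[tx, ty, tz, rx, ry, rz, grip], ...]. A call has 1 to 5 rows; each row is the pose to reach, as a shift and turn from the pose commanded when the call began, along the tool's axes at that moment; what a row does not reach only later rows make up. A row lasts 1/12 s, in which the tool goes at most 41.7 mm and 7.16 degrees, less where a joint would pass 70% of its speed; a pose out of reach is approached as far as the arm can. A call with a gripper value outside its range is refused whole. The fingers move at their own pace and stop on an object; "squeeze" is the grip in N (left out, the last holds). Time passes only in rows, so rows that repeat a pose let the fingers close. It gives the time, the measured TCP pose, the force and the opening at its end, in the units of the state.
- read_state(): the state, without advancing time (a new reading comes with each control period).
- get_image(name): name is "scene" or "side" or "wrist"; returns the picture (480x640x3 uint8, red, green, blue); there is no depth.
- camera_info(name): a dict with "K" (3x3 intrinsics, pixels), "eye" and "orientation" of the camera in the world; the wrist camera has in their place "T_tool_cam" (4x4, takes a point from camera to tool coordinates, whose origin is the TCP and whose axes are the tool frame's). Camera axes: x right, y up, looking along -z (the intrinsics and any distortion apply to the point x, -y, -z); pixel columns grow to the right and rows downward; lengths in m; the calibration is good to about 2 mm. A picture is of the moment at which its call begins: read the wrist's pose just before it. camera_info takes no time and is no camera call.
- workorder.close_job(): hands the job in, once; it reports no verdict.
Trained networks look in the newest picture that a camera, given by its name, has taken for a name from the list of things; names that differ only in an ending like _2 or _b are one class to them, and where a whole thing is asked for, a point or a joint stands for the part that bears it (a point fixed in the world has none). Each returns a list of dicts, best first, with "confidence" (0 to 1); they miss things now and then, are a little off and sometimes report something else, mostly with a low value. They report only what shows in the picture. A call takes as long as a camera call. They do not tell look-alikes from the thing itself.
- search_frame(camera, query): "position" ([x, y, z] in m, in world coordinates, good to about 4 mm: the middle of the surface that is visible of it).
- place_of(camera, query): "position" ([x, y, z] in m, in world coordinates, good to about 4 mm: a listed point, or the origin of a listed thing).
The state is a dict: "clock": time; "joint_pos": joint angles; "dq": joint speeds; "joint_efforts": joint torques, N m; "ee_pos": TCP position; "orientation": TCP orientation; "force": force on the tool from outside, world axes, zero at the start; "ft_torque": the same for the moment, N m; "opening": opening from 0.0 (shut) to 1.0 (fully open).
Only numpy, scipy, OpenCV 4.12 (cv2) and the standard library are available. Lean on these libraries where they do the work, as an engineer would, in place of code of your own. Each camera call takes 0.05 s, during which the arm holds its last target.

## Working session

There is one attempt and no reset: what is moved stays moved. The work goes in short steps, Python scripts to look and compute and a tool call to move; the robot and the scene stay as the last step left them, time stands still between calls to the robot, and variables do not carry over. Pictures are saved under pics/ and viewed, and the job is handed in when it is done.

Besides the shell and the picture viewer there is one more tool, called after ">>>" as name([rows], argument=value, ...), one row to a line, values as JSON. carry_out: Moves the arm, as the interface text tells. Its arguments: {"type":"object","properties":{"plan":{"type":"array","items":{"type":"array","items":{"type":"number"}}},"squeeze":{"type":"number"}},"required":["plan"]}

```bash
mkdir -p pics; python3 - <<'E'
from station import *
import cv2
print(read_state())
for n in ["scene","side","wrist"]:
    im=get_image(n); cv2.imwrite(f"pics/{n}0.png",im[:,:,::-1])
    print(n,camera_info(n))
for n in ["scene","side"]:
    for q in ["rod_middle","rod_nose","rod_head","bore_mouth","injector"]:
        print(n,q,[(list(map(lambda v:round(v,3),d["position"])),round(d["confidence"],2)) for d in place_of(n,q)])
E
```

```text
{'clock': 0.0, 'joint_pos': array([ 1.27607907,  0.32181493, -0.07008032,  1.45167356,  0.0226244 ,
        1.3707776 , -0.05691157]), 'dq': array([ 6.32560744e-05, -4.66473338e-04,  1.05536418e-03,  1.59139669e-03,
        1.26280919e-03, -7.15640180e-04, -5.42069341e-04]), 'joint_efforts': array([-4.00935323e-04, -4.93593371e+01, -3.82377673e-01, -3.14330542e+01,
        1.28820702e-02,  1.15735363e-02, -1.10222338e-07]), 'ee_pos': array([ 0.19733547, -0.61875942,  0.22732942]), 'orientation': array([-2.53586121e+00,  1.85274163e+00,  2.50069213e-03]), 'force': array([-0.07514599, -0.0591868 ,  0.38533158]), 'ft_torque': array([ 0.03456671,  0.06662935, -0.00569984]), 'opening': 0.9977933953903309}
scene {'K': array([[440.85533054,   0.        , 325.29932901],
       [  0.        , 440.85533054, 235.03260879],
       [  0.        ,   0.        ,   1.        ]]), 'eye': array([ 0.98352443, -0.41064772,  0.88906718]), 'orientation': array([0.61160755, 0.28864913, 0.8556767 ])}
side {'K': array([[467.57753057,   0.        , 321.12550844],
       [  0.        , 467.57753057, 239.488369
[... 1076 characters left out ...]
, 0.87), ([0.571, 0.114, 0.056], 0.64), ([0.205, 0.309, 0.039], 0.61)]
scene injector [([0.574, 0.11, -0.002], 0.87), ([0.471, -0.057, -0.003], 0.79), ([0.204, 0.311, 0.001], 0.56)]
side rod_middle [([0.748, 0.031, -0.001], 0.6), ([0.484, -0.22, 0.058], 0.55), ([0.214, -0.341, 0.005], 0.44)]
side rod_nose [([0.459, -0.128, 0.057], 0.57), ([0.198, -0.272, 0.009], 0.56)]
side rod_head [([0.509, -0.302, 0.053], 0.62), ([0.221, -0.405, 0.006], 0.5)]
side bore_mouth [([0.469, -0.06, 0.042], 0.93), ([0.207, 0.313, 0.041], 0.8), ([0.569, 0.109, 0.057], 0.68)]
side injector [([0.467, -0.058, -0.003], 0.76), ([0.571, 0.111, 0.001], 0.72), ([0.201, 0.313, 0.002], 0.68), ([0.741, 0.337, -0.002], 0.43)]
```

View pics/scene0.png

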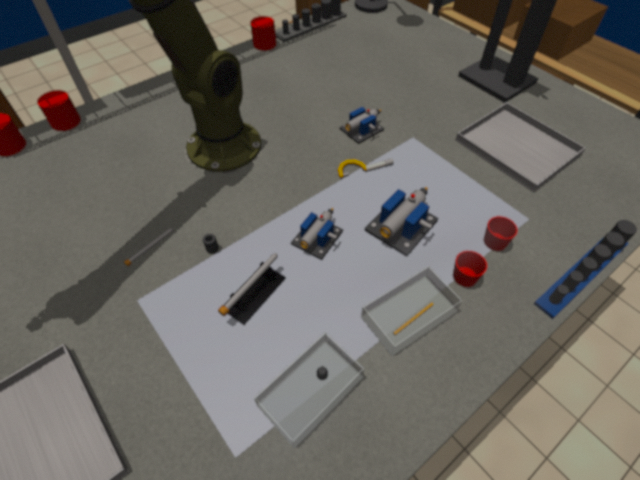

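View pics/side0.png

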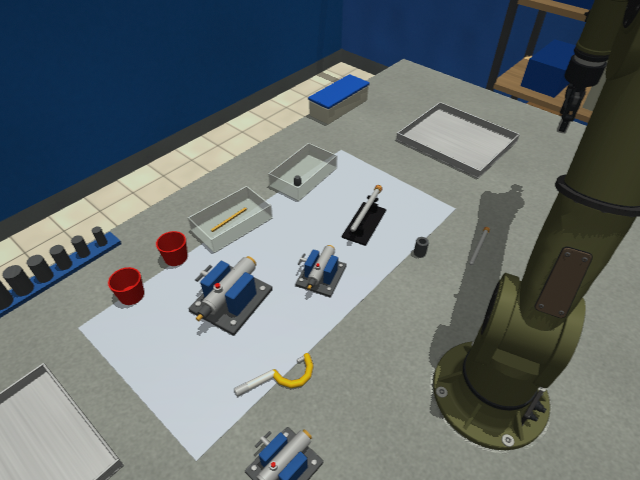

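```bash
cat > h.py <<'E'
from station import *
import numpy as np, cv2
from scipy.spatial.transform import Rotation as R
def cam(n,st=None):
    c=camera_info(n);K=c["K"]
    if n=="wrist":
        T=c["T_tool_cam"];Rt=R.from_rotvec(st["orientation"]).as_matrix()
        return K,Rt@T[:3,:3],Rt@T[:3,3]+st["ee_pos"]
    return K,R.from_rotvec(c["orientation"]).as_matrix(),np.array(c["eye"])
def proj(c,p):
    K,Rc,e=c;q=Rc.T@(np.asarray(p,float)-e);return np.array([K[0,2]+K[0,0]*q[0]/-q[2],K[1,2]-K[1,1]*q[1]/-q[2]])
def unproj(c,uv,z):
    K,Rc,e=c;d=Rc@np.array([(uv[0]-K[0,2])/K[0,0],-(uv[1]-K[1,2])/K[1,1],-1]);return e+d*(z-e[2])/d[2]
E
python3 - <<'E'
from h import *
for n,cr in [("scene",None),("side",None)]:
    im=cv2.imread(f"pics/{n}0.png")
    c=cam(n)
    for p in [(.482,-.217,.055),(.458,-.13,.055),(.508,-.3,.055),(.571,.112,.055)]: print(n,proj(c,p).round())
    p=proj(c,(.52,0,.05)).astype(int); s=im[max(0,p[1]-150):p[1]+150,max(0,p[0]-200):p[0]+200]
    print(p); cv2.imwrite(f"pics/{n}0c.png",cv2.resize(s,None,fx=2,fy=2,interpolation=cv2.INTER_CUBIC))
E
```

```text
scene [249. 281.]
scene [275. 254.]
scene [223. 311.]
scene [385. 232.]
[335 243]
side [367. 208.]
side [353. 230.]
side [378. 188.]
side [251. 261.]
[299 247]
```

The scene shows the rod in its black rest near (250,285), the largest injector near (402,215) and a smaller look-alike injector near (318,232). Next I'll look closer.

View pics/scene0c.png

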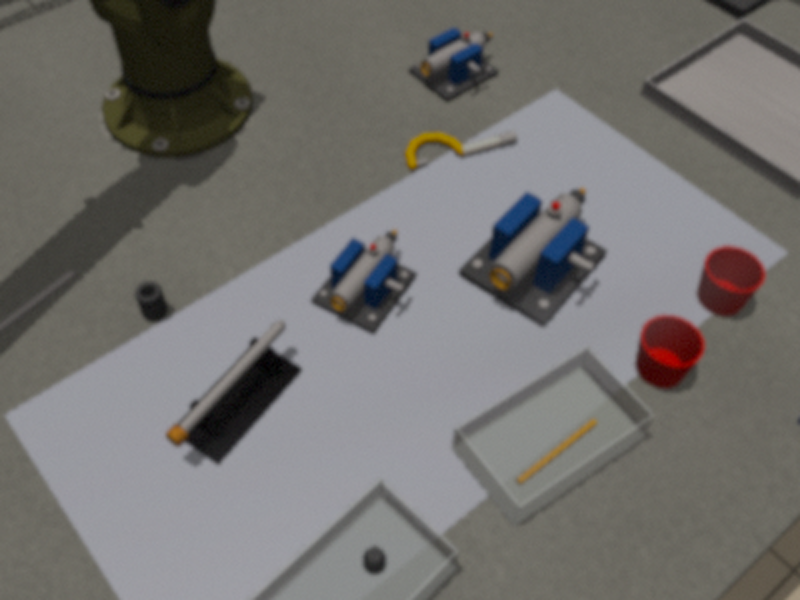

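View pics/side0c.png

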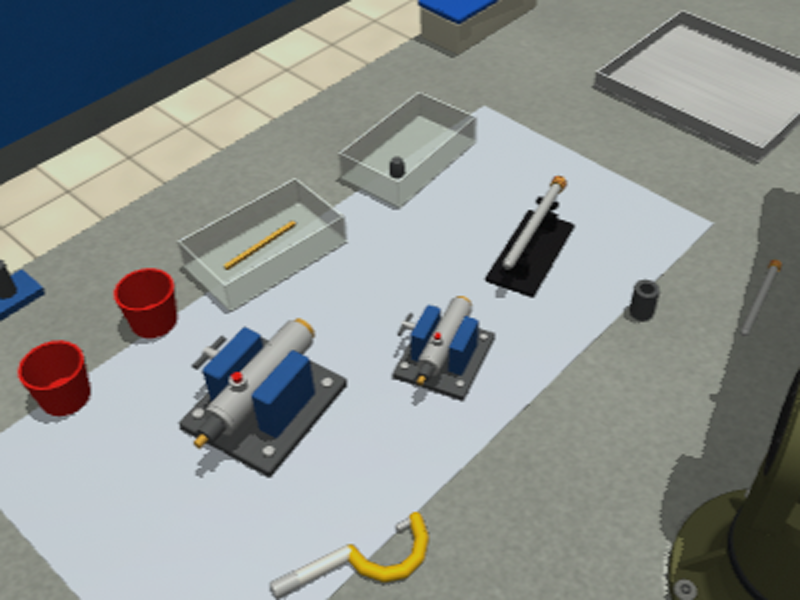

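```bash
python3 - <<'E'
from h import *
a=unproj(cam("scene"),(412.5,196.5),.091);b=unproj(cam("side"),(218,286),.091)
print(a,b)
m=np.array([.571,.112]); 
for p in (a,b): d=p[:2]-m; print(np.degrees(np.arctan2(d[1],d[0])),np.hypot(*d))
d=np.array([.459-.5085,-.1295+.300]);print(np.degrees(np.arctan2(d[1],d[0])))
s=read_state();print(R.from_rotvec(s["orientation"]).as_matrix().round(3))
E
```

```text
[0.55131189 0.21826339 0.091     ] [0.54433353 0.22454187 0.091     ]
100.49653700612677 0.10807187305337951
103.33022796506977 0.11565799655082583
106.18920625702692
[[ 0.304 -0.953  0.   ]
 [-0.953 -0.304 -0.   ]
 [ 0.     0.    -1.   ]]
```

```bash
cat >> h.py <<'E'
def down(h):  # z down, tool y heading h deg
    h=np.radians(h);y=np.array([np.cos(h),np.sin(h),0]);z=np.array([0,0,-1.]);return np.stack([np.cross(y,z),y,z],1)
def delta(p,Rt,st=None):
    st=st or read_state();R0=R.from_rotvec(st["orientation"]).as_matrix()
    t=R0.T@(np.asarray(p)-st["ee_pos"])*100;r=np.degrees(R.from_matrix(R0.T@Rt).as_rotvec())
    print("shift cm",t.round(2),"turn",r.round(2))
E
python3 -c "
from h import *
delta([.483,-.216,.21],down(286.2))"
```

```text
shift cm [-29.75 -39.45   1.84] turn [ 1.000e-02 -1.000e-02 -8.851e+01]
```

>>> carry_out([
  [-2.3,-3.03,0.14,0,0,-6.8,-1],
  [-4.6,-6.06,0.28,0,0,-13.6,-1],
  [-6.9,-9.1,0.42,0,0,-20.4,-1],
  [-9.2,-12.1,0.56,0,0,-27.2,-1],
  [-11.5,-15.2,0.7,0,0,-34,-1],
], squeeze=70)

```text
clock: 1.07
ee_pos: [0.308, -0.4621, 0.2215]
orientation: [2.97, -1.023, 0.0]
force: [0.5, -0.3, 0.1]
opening: 1.002
```

```bash
python3 -c "
from h import *
print(read_state()['ee_pos'])
delta([.483,-.216,.21],down(286.2))"
```

```text
[ 0.3079875  -0.46207961  0.22154478]
shift cm [ -1.36 -30.17   1.14] turn [ 4.00e-02 -1.00e-02 -5.42e+01]
```

>>> carry_out([
  [-0.2,-3.7,0.14,0,0,-6.8,-1],
  [-0.35,-7.4,0.28,0,0,-13.6,-1],
  [-0.5,-11.1,0.42,0,0,-20.4,-1],
  [-0.7,-14.8,0.56,0,0,-27.2,-1],
  [-0.8,-18.5,0.7,0,0,-34,-1],
])

```text
clock: 1.48
ee_pos: [0.4165, -0.3118, 0.2147]
orientation: [3.139, -0.109, 0.001]
force: [0.8, 0.1, 0.5]
opening: 1.001
```

```bash
python3 -c "
from h import *
print(read_state()['ee_pos'])
delta([.483,-.216,.21],down(286.2))"
```

```text
[ 0.41650596 -0.31183101  0.2147418 ]
shift cm [  5.97 -10.02   0.47] turn [ 6.000e-02 -2.000e-02 -2.018e+01]
```

>>> carry_out([
  [2,-3.3,0.15,0,0,-6.7,-1],
  [4,-6.7,0.3,0,0,-13.4,-1],
  [6,-10,0.45,0,0,-20.2,-1],
  [6,-10,0.45,0,0,-20.2,-1],
  [6,-10,0.45,0,0,-20.2,-1],
])

```text
clock: 1.9
ee_pos: [0.4845, -0.2154, 0.2102]
orientation: [-3.11, -0.443, -0.001]
force: [-0.2, -1.0, -0.5]
opening: 0.998
```

```bash
python3 - <<'E'
from h import *
st=read_state();print(st['ee_pos'],st['joint_pos'].round(2))
im=get_image("wrist");cv2.imwrite("pics/w1.png",im[:,:,::-1])
for q in ["rod_middle","rod_nose","rod_head","bore_mouth"]:
    print(q,[(np.round(d["position"],4),round(d["confidence"],2)) for d in place_of("wrist",q)])
E
```

```text
[ 0.48452254 -0.21540694  0.21015763] [ 0.88  0.11 -0.54  1.76  0.06  1.29  0.61]
rod_middle [(array([ 0.21  , -0.3421,  0.0056]), 0.95), (array([ 0.4888, -0.2156,  0.0567]), 0.93)]
rod_nose [(array([ 0.4578, -0.123 ,  0.0522]), 0.62)]
rod_head [(array([ 0.5084, -0.3004,  0.0591]), 0.8), (array([ 0.2234, -0.4047,  0.0082]), 0.71)]
bore_mouth []
```

View pics/w1.png

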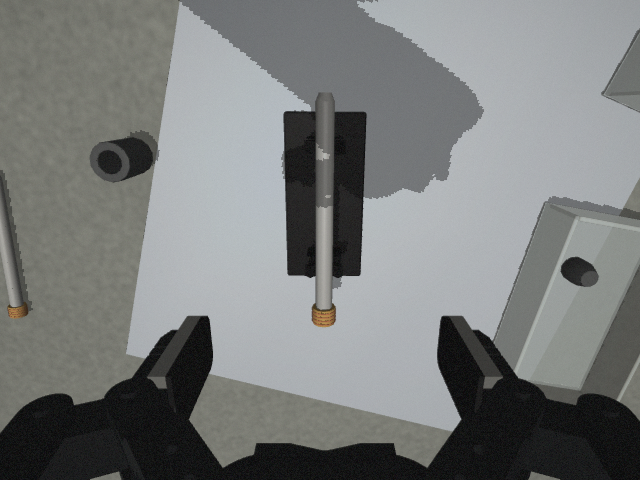

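```bash
python3 - <<'E'
from h import *
st=read_state();c=cam("wrist",st)
im=cv2.imread("pics/w1.png").astype(int)
# row-wise shaft centre: bright vs black rest
for r in range(100,326,12):
    print(r,im[r,306:344].sum(1)//3)
E
```

```text
100 [116 122 117 119 121 118 119 123 118 103  75  76  85  91  97  98  96 100
 102  99  99  99 100  98  95  89  85  82  92 117 118 122 119 116 117 121
 119 118]
112 [ 38  37  39  33  38  27  26  22  30  50  69  81  89  93  94  95 100 106
 113 116 113 109 103 100  98  93  85  83  60  40  36  27  33  33  34  33
  36  32]
124 [ 44  40  43  42  38  43  45  38  41  54  72  80  91  89  96  96 101 110
 116 114 117 108 104  99  98  96  87  81  47  29  29  28  17  29  22  20
  30  31]
136 [ 45  29  28  14  16  13  20  19  17  40  69  80  88  93  95  98 102 109
 114 116 112 108 102  98  98  92  85  79  44  26  22  23  29  15  15  25
  20  33]
148 [ 21  14  26  22  14  25  26  25  23  49 105 121 133 142  99  98 100 106
 115 113 111 108  99  99  99  92  88  78  31  19  12  21  17  17  13  11
  24  24]
160 [ 27  26  24  25  26  27  24  26  26  41  73  86  91  96 102 104 160 111
 115 113 110 103 101  98  93  92  83  78  35  29  32  23  26  30  30  29
  26  30]
172 [ 30  28  26  28  28  29  31  28  29  45  69  81  90  94  95  98 103 108
 111 113 111 104 100 100  98  91  87  75  33  26  27  29  25  3
[... 1239 characters left out ...]
37 124 105  52  23  26  23  26  25  15  20  26  26
  30  33]
280 [183 184 182 183 181 183 180 182 183 130 109 122 141 148 150 156 160 166
 166 161 154 150 145 136 121 101 101 112 121 118 115 119 120 116 116 179
 182 183]
292 [182 182 184 183 180 180 182 181 183 132 107 122 142 147 152 156 162 166
 162 156 154 148 143 134 118  99 142 182 183 181 182 181 181 182 181 184
 180 182]
304 [181 180 179 181 182 181 179 103  64  58 105 126 139 145 152 153 164 166
 162 160 152 146 143 132 113  93  59  65 178 183 182 180 182 181 181 183
 182 183]
316 [179 181 180 182 182 151  69  89  92  86  81 116 127 128  92 127 134 131
 132 131 129 126 125 123 100  80  91  88  69  85 175 181 181 180 180 180
 180 180]
```

```bash
python3 - <<'E'
from h import *
st=read_state();c=cam("wrist",st)
P=[unproj(c,p,.055) for p in [(324.9,112),(323.8,292),(325.2,94),(323.6,327)]]
for p in P: print(p.round(4))
d=P[0]-P[1];print("axis heading",np.degrees(np.arctan2(d[1],d[0])))
d=P[2]-P[3];print(np.hypot(*d[:2]),(P[2]+P[3])/2)
# by tip
u=(P[0]-P[1]);u/=np.linalg.norm(u);print("mid from nose",P[2]-u*.0925)
for q in [P[2]-u*.0925]: print(proj(c,q))
E
```

```text
[ 0.4604 -0.1442  0.055 ]
[ 0.4983 -0.2826  0.055 ]
[ 0.4573 -0.1324  0.055 ]
[ 0.5071 -0.3148  0.055 ]
axis heading 105.3245764741641
0.1891195618622181 [ 0.48219937 -0.22357469  0.055     ]
mid from nose [ 0.48171446 -0.22157187  0.055     ]
[324.41671736 219.23053473]
```

```bash
python3 -c "
from h import *
delta([.4813,-.220,.058],down(285.4))"
```

```text
shift cm [-0.09 -0.03 15.19] turn [0.03 0.02 0.29]
```

```bash
cat > rod.py <<'E'
from h import *
st=read_state();print(st['clock'],st['ee_pos'].round(4))
im=get_image("wrist");cv2.imwrite("pics/w2.png",im[:,:,::-1]);c=cam("wrist",st)
g=im.astype(int).mean(2)
for r in (90,92,94,96,98): print(r,g[r,314:338].astype(int))
for r in (112,124,288,292): print(r,g[r,306:344].astype(int))
print(g[316:334,324].astype(int))
st=read_state();print(st['clock'],st['ee_pos'].round(4))
E
python3 rod.py
```

```text
2.15 [ 0.4823 -0.2199  0.2099]
90 [119 119 120 119 119 116 118  79  76  83  88  88  93  99 102 105 102 100
 100  91  90  86  95 115]
92 [119 117 117 120 120 118  91  75  83  88  93  95  97  97 100 101 102 102
 101  99  93  88  84  91]
94 [121 119 119 118 117 103  73  79  85  91  95  96  97 102  99  99  98 100
  99 100  97  87  86  81]
96 [120 118 119 118 119  81  68  81  87  94  94  96  96 107 112 114 114 110
 105 100 100  96  89  82]
98 [119 117 118 117 118  76  72  79  87  92  95  95 100 108 116 118 117 110
 105  99  96  94  90  82]
112 [ 40  42  44  43  42  28  28  25  23  26  30  28  31  52  72  81  88  93
  97  96  99 107 112 118 115 112 105 100  99  92  88  81  61  32  30  33
  29  32]
124 [ 42  38  45  44  44  43  41  43  43  44  45  44  42  50  68  79  87  92
  94  95 102 103 115 115 113 109 103 100  99  96  87  81  52  29  30  27
  27  25]
288 [180 181 183 180 184 183 183 184 183 184 184 182 181 184 134 113 125 139
 146 151 156 164 165 164 158 154 147 144 135 119  96 143 180 183 183 183
 183 182]
292 [185 183 183 183 184 182 182 182 182 183 183 180 181 182 134 108 125 141
 145 154 157 162 167 161 158 153 148 145 135 119  99 140 181 183 182 184
 182 183]
[107 114 124 126 102 119 127 176 178 181 180 181 181 180 179 180 180 179]
2.2 [ 0.4824 -0.2197  0.2099]
```

```bash
python3 - <<'E'
from h import *
st=read_state();c=cam("wrist",st)
im=cv2.imread("pics/w2.png").mean(2);print(im[80:96,329].astype(int))
P=[unproj(c,p,.055) for p in [(328.9,112),(328.75,292),(329,88)]]+[unproj(c,(328.7,322.5),.065)]
for p in P: print(p.round(4))
d=P[0]-P[1];print(np.degrees(np.arctan2(d[1],d[0])))
u=d/np.linalg.norm(d);print("mid from nose",P[2]-u*.0925, "from tail",P[3]+u*.0925)
delta([.4818,-.2205,.058],down(285.6))
E
```

```text
[119 118 117 119 118 117 114 102 102 101 105 104 101 102  99 102]
[ 0.4632 -0.1431  0.055 ]
[ 0.5024 -0.2812  0.055 ]
[ 0.4588 -0.1275  0.055 ]
[ 0.5086 -0.3035  0.065 ]
105.84621143182582
mid from nose [ 0.48409859 -0.2165336   0.055     ] from tail [ 0.48332599 -0.21448759  0.065     ]
shift cm [-0.07  0.06 15.19] turn [0.02 0.02 0.11]
```

```bash
python3 - <<'E'
from h import *
delta([.4838,-.2162,.058],down(285.85))
E
```

```text
shift cm [ 0.24 -0.3  15.19] turn [ 0.02  0.02 -0.14]
```

>>> carry_out([
  [0.24,-0.3,3.5,0,0,0,-1],
  [0.24,-0.3,7,0,0,0,-1],
  [0.24,-0.3,10.5,0,0,0,-1],
  [0.24,-0.3,13,0,0,0,-1],
  [0.24,-0.3,15.2,0,0,0,-1],
])

```text
clock: 2.62
ee_pos: [0.483, -0.2153, 0.0557]
orientation: [-3.111, -0.431, 0.003]
force: [-0.6, -0.1, 0.2]
opening: 1.006
```

>>> carry_out([
  [0,0,0,0,0,0,-1],
  [0,0,0,0,0,0,-1],
  [0,0,0,0,0,0,0.0],
])

```text
clock: 2.87
ee_pos: [0.4855, -0.2155, 0.0593]
orientation: [3.11, 0.433, 0.003]
force: [0.4, -0.1, 1.0]
opening: 0.884
```

```bash
python3 - <<'E'
from h import *
st=read_state();im=get_image("wrist");cv2.imwrite("pics/w3.png",im[:,:,::-1]);print(st["ee_pos"],st["force"],st["opening"])
delta([.4838,-.2162,.058],down(285.85),st)
E
```

```text
[ 0.48545788 -0.21550467  0.05933441] [ 0.42151952 -0.12024666  0.99357892] 0.883543267959266
shift cm [-0.18  0.02  0.13] turn [ 0.08 -0.08 -0.01]
```

View pics/w3.png

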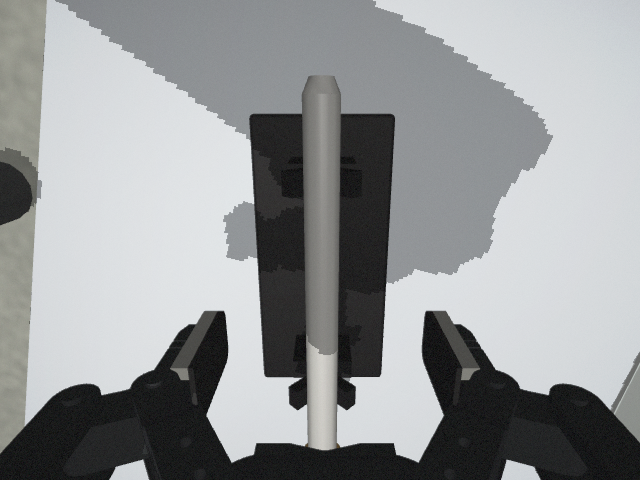

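```bash
python3 - <<'E'
from h import *
st=read_state();c=cam("wrist",st)
Rt=R.from_rotvec(st["orientation"]).as_matrix()
for t in [(0,0,0),(0,0,.003),(.0425,0,.003),(.0425,-.011,.003),(.0425,.011,.003),(.04,-.011,.022),(.04,0,-.013+.022),(0,-.0925,.003)]: print(t,proj(c,Rt@np.array(t)+st["ee_pos"]).round())
print(proj(c,(.484,-.2162,.055)),proj(c,(.484,-.2162,.055)+.0925*np.array([np.cos(np.radians(105.85)),np.sin(np.radians(105.85)),0])))
print(st["ee_pos"],place_of("wrist","rod_middle"),place_of("wrist","rod_nose"))
E
```

```text
(0, 0, 0) [327. 317.]
(0, 0, 0.003) [327. 313.]
(0.0425, 0, 0.003) [427. 313.]
(0.0425, -0.011, 0.003) [430. 289.]
(0.0425, 0.011, 0.003) [425. 336.]
(0.04, -0.011, 0.022) [414. 271.]
(0.04, 0, 0.009) [418. 306.]
(0, -0.0925, 0.003) [327.  76.]
[322.04687269 311.18804578] [321.41233356  76.95467082]
[ 0.48586885 -0.21559242  0.05981003] [{'position': [0.4895, -0.2164, 0.058], 'confidence': 0.68}] [{'position': [0.4595, -0.1258, 0.0535], 'confidence': 0.92}]
```

>>> carry_out([
  [-0.18,0,0.15,0,0,0,0.0],
  [-0.18,0,0.15,0,0,0,0.4],
  [-0.18,0,0.15,0,0,0,0.4],
])

```text
clock: 3.27
ee_pos: [0.4829, -0.2154, 0.0568]
orientation: [3.111, 0.434, 0.0]
force: [-0.4, 0.5, -0.1]
opening: 0.302
```

```bash
python3 - <<'E'
from h import *
st=read_state();print(st["ee_pos"],st["force"],st["opening"]);delta([.4838,-.2162,.058],down(285.85),st)
im=get_image("wrist");cv2.imwrite("pics/w4.png",im[:,:,::-1])
E
```

```text
[ 0.48287546 -0.21537849  0.05679201] [-0.37565815  0.52445312 -0.10640385] 0.30178644169162205
shift cm [ 0.07  0.1  -0.12] turn [ 0.04 -0.01  0.03]
```

View pics/w4.png

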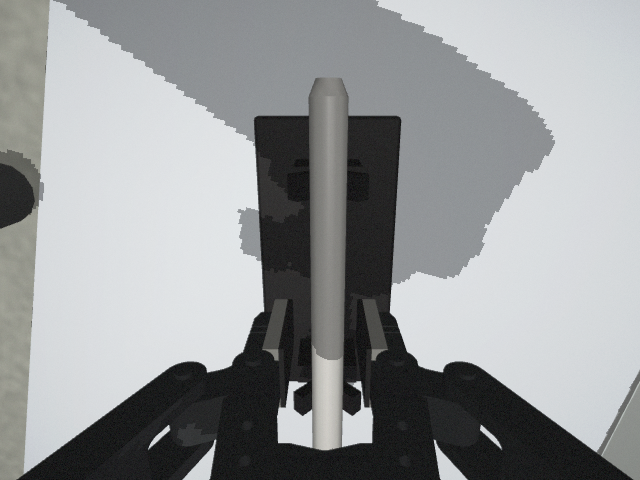

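>>> carry_out([
  [0,0.0,0,0,0,0,1],
  [0,0.0,0,0,0,0,1],
  [0,0.0,0,0,0,0,1],
  [0,0.0,0,0,0,0,1],
  [0,0.0,0,0,0,0,1],
], squeeze=60)

```text
clock: 3.73
ee_pos: [0.4846, -0.2155, 0.0586]
orientation: [3.109, 0.435, 0.004]
force: [-1.9, 2.0, 11.9]
opening: -0.003
```

```bash
python3 - <<'E'
from h import *
st=read_state();print(st["ee_pos"],st["force"],st["opening"]);delta([.4838,-.2162,.058],down(285.85),st)
im=get_image("wrist");cv2.imwrite("pics/w5.png",im[:,:,::-1])
E
```

```text
[ 0.48462661 -0.21545105  0.05863596] [-1.85787944  1.96004275 11.934992  ] -0.002677057260261331
shift cm [-0.1   0.05  0.06] turn [ 0.13 -0.14  0.06]
```

View pics/w5.png

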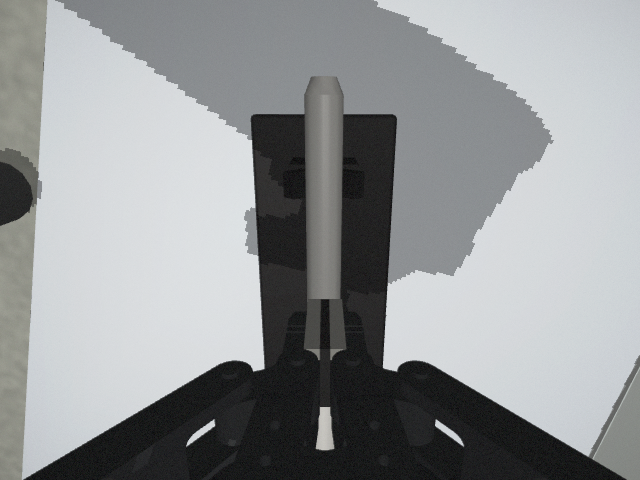

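>>> carry_out([
  [0,0.0,0,0,0,0,0.0],
  [0,0.0,0,0,0,0,0.0],
  [0,0.0,0,0,0,0,0.0],
  [0,0.0,0,0,0,0,0.0],
])

```text
clock: 4.12
ee_pos: [0.4823, -0.2151, 0.0559]
orientation: [-3.111, -0.434, 0.002]
force: [0.0, 0.7, 0.3]
opening: 0.5
```

```bash
python3 - <<'E'
from h import *
st=read_state();print(st["clock"],st["ee_pos"],st["force"],st["opening"]);delta([.4838,-.2162,.058],down(285.85),st)
im=get_image("wrist");cv2.imwrite("pics/w6.png",im[:,:,::-1])
for n in ("scene","side"):
    im=get_image(n);p=proj(cam(n),(.484,-.216,.06)).astype(int);print(n,p)
    s=im[p[1]-60:p[1]+60,p[0]-80:p[0]+80,::-1];cv2.imwrite(f"pics/{n}6.png",cv2.resize(s,None,fx=5,fy=5,interpolation=cv2.INTER_CUBIC))
    Rt=R.from_rotvec(st["orientation"]).as_matrix()
    for t in [(0,0,0),(.021,0,.018),(-.021,0,.018)]:
        w=Rt@np.array(t)+st["ee_pos"];print(t,((proj(cam(n),w)-p+[80,60])*5).round())
E
```

```text
4.1167 [ 0.48230446 -0.21509771  0.05594449] [0.04578729 0.70796241 0.28775743] 0.4999679179739655
shift cm [ 0.11  0.15 -0.21] turn [-0.03  0.06  0.04]
scene [249 280]
(0, 0, 0) [405. 304.]
(0.021, 0, 0.018) [446. 349.]
(-0.021, 0, 0.018) [374. 302.]
side [366 206]
(0, 0, 0) [403. 309.]
(0.021, 0, 0.018) [364. 323.]
(-0.021, 0, 0.018) [438. 347.]
```

View pics/w6.png

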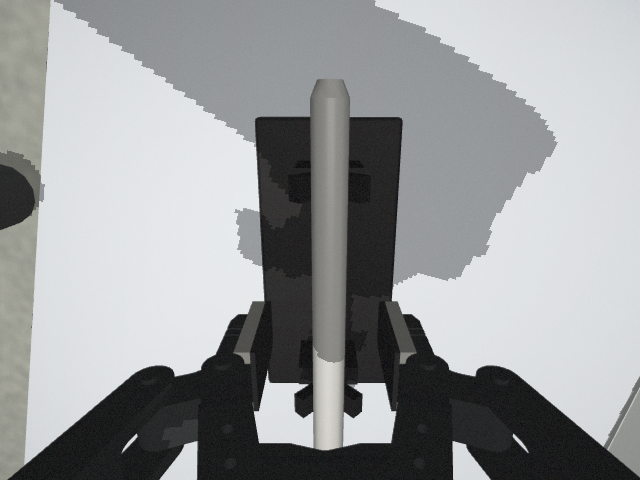

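View pics/scene6.png

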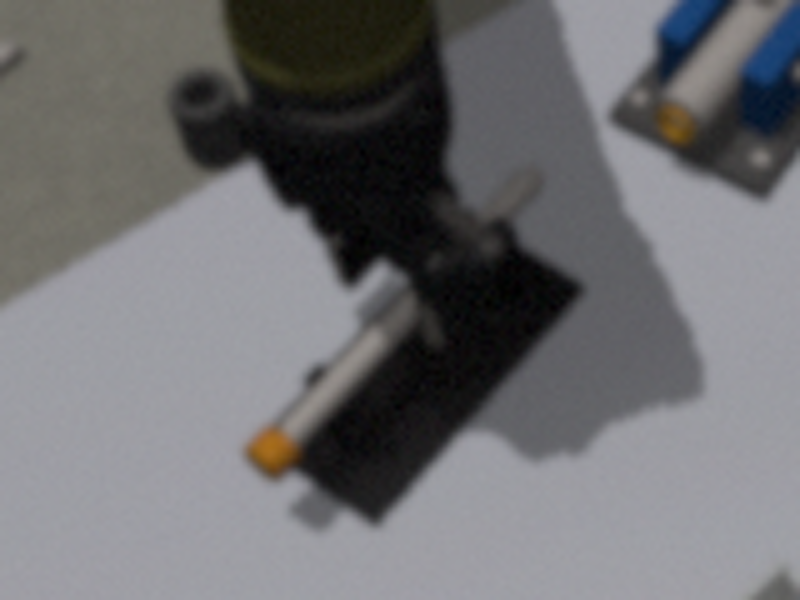

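View pics/side6.png

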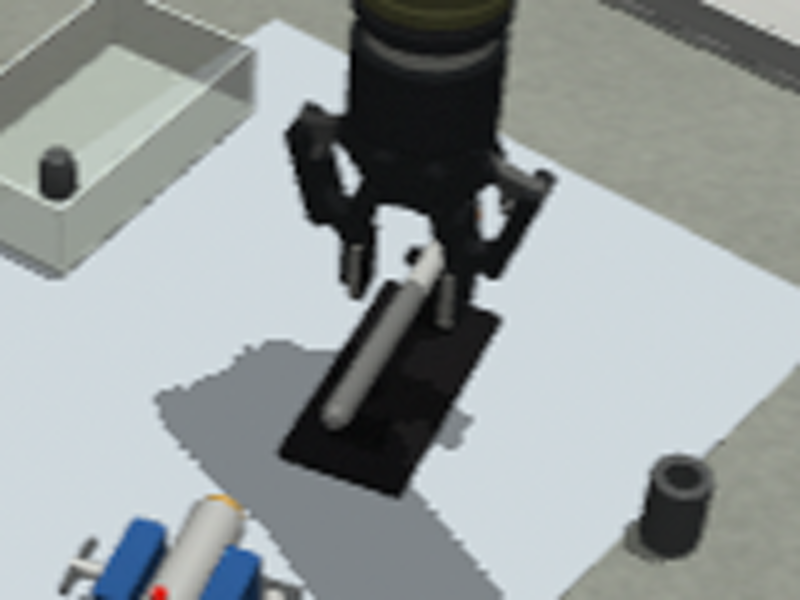

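>>> carry_out([
  [0.05,0.1,0.5,0,0,0,0.0],
  [0.05,0.1,1.0,0,0,0,0.0],
  [0.05,0.1,1.5,0,0,0,0.0],
  [0.05,0.1,2.0,0,0,0,0.0],
  [0.05,0.1,2.0,0,0,0,0.0],
])

```text
clock: 4.68
ee_pos: [0.4826, -0.2155, 0.0349]
orientation: [-3.11, -0.434, 0.003]
force: [-0.1, -0.0, 0.5]
opening: 0.501
```

```bash
python3 - <<'E'
from h import *
st=read_state();print(st["clock"],st["ee_pos"],st["force"],st["opening"],st["joint_efforts"].round(2))
im=get_image("wrist");cv2.imwrite("pics/w7.png",im[:,:,::-1])
n="side"
im=get_image(n);p=proj(cam(n),(.484,-.216,.06)).astype(int)
s=im[p[1]-60:p[1]+60,p[0]-80:p[0]+80,::-1];cv2.imwrite(f"pics/{n}7.png",cv2.resize(s,None,fx=5,fy=5,interpolation=cv2.INTER_CUBIC))
E
```

```text
4.6833 [ 0.48255853 -0.21552101  0.03485363] [-0.08987632 -0.0436687   0.46475585] 0.5014945794818529 [ -0.1  -38.76  -4.16 -26.23   0.05  -0.17  -0.04]
```

View pics/w7.png

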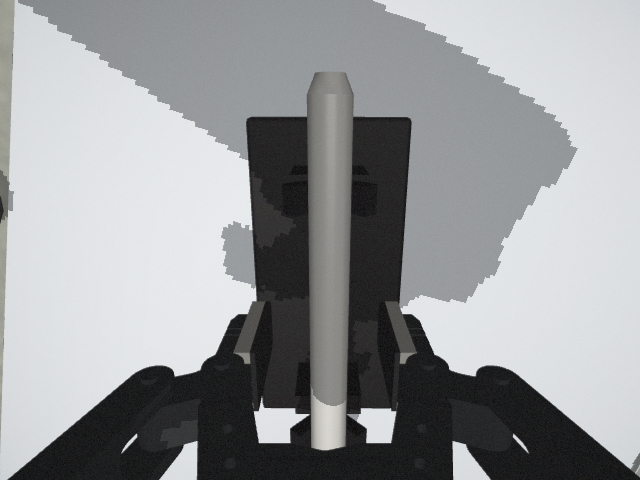

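View pics/side7.png

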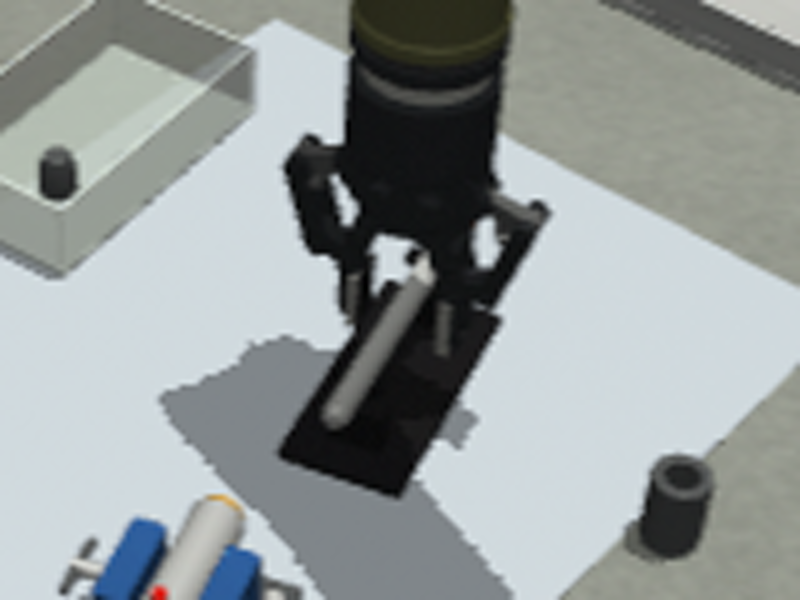

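>>> carry_out([
  [0,0.0,0,0,0,0,0.5],
  [0,0.0,0,0,0,0,1],
  [0,0.0,0,0,0,0,1],
  [0,0.0,0,0,0,0,1],
  [0,0.0,0,0,0,0,1],
], squeeze=50)

```text
clock: 5.2
ee_pos: [0.4843, -0.216, 0.0369]
orientation: [3.111, 0.434, 0.002]
force: [1.8, 0.7, 1.0]
opening: 0.142
```

```bash
python3 - <<'E'
from h import *
st=read_state();print(st["ee_pos"],st["force"],st["opening"])
im=get_image("wrist");cv2.imwrite("pics/w8.png",im[:,:,::-1])
E
```

```text
[ 0.48430501 -0.21597282  0.036867  ] [1.75484465 0.717584   1.04954737] 0.14235021514502513
```

View pics/w8.png

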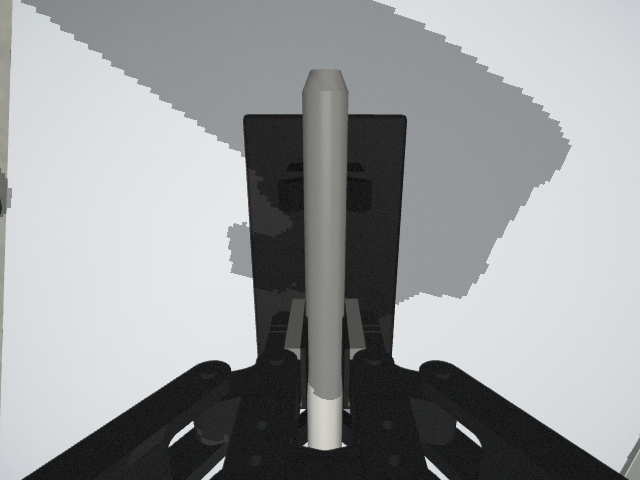

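>>> carry_out([
  [0,0,-1,0,0,0,1],
  [0,0,-4,0,0,0,1],
  [0,0,-8,0,0,0,1],
  [0,0,-12,0,0,0,1],
  [0,0,-16,0,0,0,1],
])

```text
clock: 5.67
ee_pos: [0.4825, -0.2156, 0.1982]
orientation: [-3.111, -0.435, 0.003]
force: [0.8, -0.7, -1.3]
opening: 0.145
```

```bash
python3 - <<'E'
from h import *
st=read_state();print(st["ee_pos"],st["force"],st["opening"]);delta([.485,.154,.2],down(282.5),st)
im=get_image("wrist");cv2.imwrite("pics/w9.png",im[:,:,::-1])
E
```

```text
[ 0.48248814 -0.2155553   0.19817112] [ 0.7844671  -0.71467601 -1.32915827] 0.14538320665564058
shift cm [ 10.37 -35.47  -0.17] turn [-0.05  0.09  3.4 ]
```

View pics/w9.png

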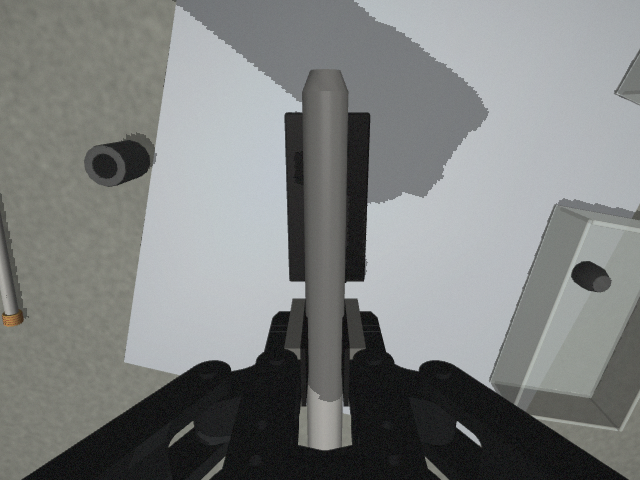

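>>> carry_out([
  [1,-3.5,0,0,0,0.7,1],
  [2.1,-7.1,0,0,0,1.4,1],
  [3.1,-10.6,0,0,0,2,1],
  [4.1,-14.2,0,0,0,2.7,1],
  [5.2,-17.7,0,0,0,3.4,1],
])

```text
clock: 6.13
ee_pos: [0.4841, -0.03, 0.1964]
orientation: [3.122, 0.34, -0.002]
force: [1.0, 0.4, -1.2]
opening: 0.146
```

>>> carry_out([
  [1.2,-3.5,0,0,0,0,1],
  [2.4,-7.1,0,0,0,0,1],
  [3.6,-10.6,0,0,0,0,1],
  [4.8,-14,0,0,0,0,1],
  [6.2,-17.4,0,0,0,0,1],
])

```text
clock: 6.55
ee_pos: [0.5073, 0.153, 0.1966]
orientation: [3.121, 0.341, -0.001]
force: [1.2, -0.2, -1.4]
opening: 0.146
```

>>> carry_out([
  [0,0,0,0,0,0,1],
  [0,0,0,0,0,0,1],
  [0,0,0,0,0,0,1],
])

```text
clock: 6.8
ee_pos: [0.5076, 0.1511, 0.1961]
orientation: [3.122, 0.342, -0.002]
force: [-0.4, -0.3, -1.5]
opening: 0.146
```

```bash
python3 - <<'E'
from h import *
st=read_state();print(repr(st["ee_pos"]),repr(st["orientation"]),st["force"],st["opening"]);
im=get_image("wrist");cv2.imwrite("pics/w10.png",im[:,:,::-1])
for q in ["bore_mouth","injector"]: print(q,[(np.round(d["position"],4),round(d["confidence"],2)) for d in place_of("wrist",q)])
print(read_state()["ee_pos"])
E
```

```text
array([0.50764549, 0.15108521, 0.1960679 ]) array([ 3.12182890e+00,  3.42097977e-01, -1.94565242e-03]) [-0.44386871 -0.31109169 -1.48523915] 0.14628927263132788
bore_mouth [(array([0.5678, 0.107 , 0.0579]), 0.95), (array([0.5137, 0.1497, 0.2173]), 0.23)]
injector [(array([0.5658, 0.1097, 0.001 ]), 0.69)]
[0.50810642 0.14984333 0.19618504]
```

View pics/w10.png

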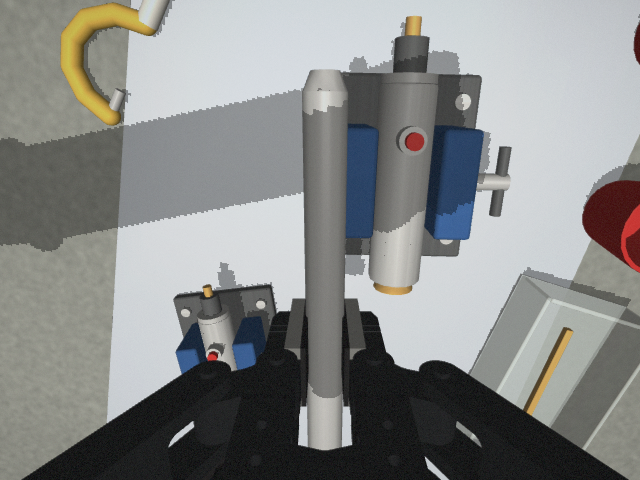

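```bash
python3 - <<'E'
from h import *
im=cv2.imread("pics/w10.png");g=im.mean(2).astype(int)
for r in (90,100,250,260,270,280): print(r,"L",g[r,362:392],"R",g[r,410:446])
for r in range(278,298,2): print(r,im[r,394].tolist(),im[r,385].tolist())
s=im[225:310,340:450];cv2.imwrite("pics/w10c.png",cv2.resize(s,None,fx=7,fy=7,interpolation=cv2.INTER_CUBIC))
E
```

```text
90 L [ 70  73  71  71  68  70  68  68  69  67  70  68  67  72  67  68  67  70
  69  73  76  78  81  85  88  91  92  96  96 100] R [137 137 134 131 133 131 127 130 129 130 128 126 123 123 124 122 121 119
 118 117 113 113 112 111 109 105 100 101  68  67  69  69  68  66  66  66]
100 L [72 72 71 72 69 70 70 69 69 72 71 73 67 67 70 71 63 68 71 75 77 80 82 87
 92 92 95 96 96 99] R [137 134 131 129 131 131 127 129 127 128 128 121 121 121 119 122 119 120
 120 115 114 110 114 111 106 100  98  71  66  68  70  69  64  64  65  65]
250 L [ 98  98 100  97  95  93  98  70  87 104 111 121 129 137 143 148 151 156
 159 165 168 171 171 175 180 187 189 190 193 193] R [179 177 173 171 165 160 157 152 144 134 126 110  97 100  95  96  97  94
  93  95  96 100 100  97  95  95  92  96  94  98 100 100  98  98  94  98]
260 L [141 142 143 215 218 217 218  91 101 111 118 123 133 143 148 155 157 160
 163 165 170 176 175 178 183 188 191 191 192 194] R [178 173 168 161 157 157 155 141 135 124 139 212 215 216 217 216 216 215
 216 215 217 216 216 216 215 215 215 214 216 215 215 217 215 215 214 215]
270 L [140 143 214 
[... 189 characters left out ...]
 215 214 216 215 214 215 214 214 216 215 214 214 212 215 213 212 213]
280 L [217 216 215 215 216 215 216 215 215 214 173 138 148 151 155 159 162 164
 169 173 175 178 185 183 185 189 191 191 193 193] R [168 158 154 157 150 140 131 122 157 211 215 215 214 214 215 215 214 214
 214 215 214 213 215 215 214 212 216 215 215 214 214 215 214 215 215 215]
278 [196, 200, 202] [181, 185, 185]
280 [198, 202, 204] [179, 185, 187]
282 [198, 203, 207] [183, 188, 188]
284 [197, 201, 203] [180, 186, 187]
286 [192, 197, 198] [89, 142, 175]
288 [93, 160, 201] [81, 145, 185]
290 [91, 161, 205] [81, 142, 184]
292 [94, 165, 210] [83, 148, 188]
294 [102, 180, 215] [215, 213, 212]
296 [217, 214, 209] [217, 215, 210]
```

View pics/w10c.png

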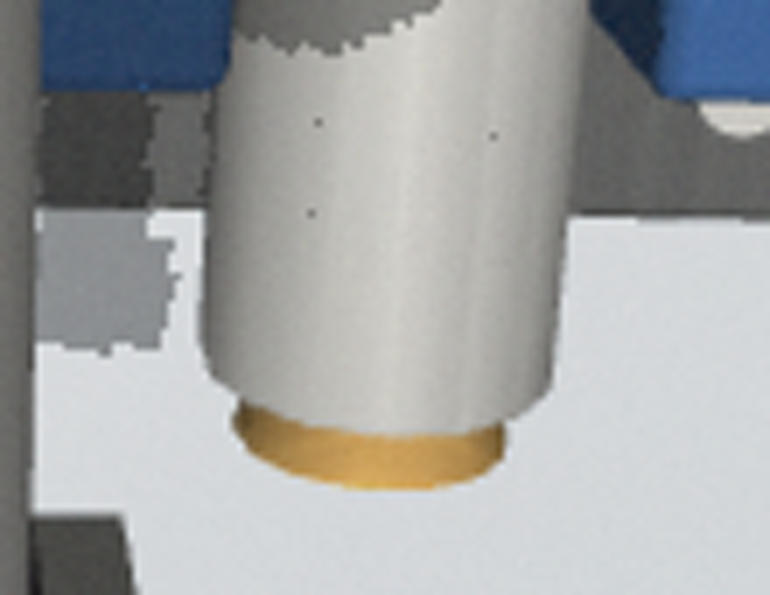

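```bash
cat > inj.py <<'E'
from h import *
st={"ee_pos":np.array([0.50764549, 0.15108521, 0.1960679 ]),"orientation":np.array([ 3.12182890e+00,  3.42097977e-01, -1.94565242e-03])}
c=cam("wrist",st)
from scipy.optimize import least_squares
def ray(uv):
    K,Rc,e=c;d=Rc@np.array([(uv[0]-K[0,2])/K[0,0],-(uv[1]-K[1,2])/K[1,1],-1]);return e,d/np.linalg.norm(d)
E=[(380.7,90,1),(380.2,100,1),(436.8,100,-1),(437.8,90,-1),(369.0,260,1),(420.6,260,-1),(368.4,270,1),(419.6,270,-1)]
def dist(p,th,z,uv):
    u=np.array([np.cos(th),np.sin(th),0]);e,d=ray(uv);n=np.cross(u,d);n/=np.linalg.norm(n)
    return n@(np.array([p,.112,z])-e)
def res(v):
    return [dist(v[0],v[1],v[2],x[:2])*1000-x[2]*s*20 for x in E]
for s in (1,-1):
    for zf in (True,False):
        f=(lambda v:res([v[0],v[1],.055])) if zf else res
        r=least_squares(f,[.57,1.78,.055]);print(s,zf,r.x[0],np.degrees(r.x[1]),r.x[2],r.cost,np.round(r.fun,1))
print(unproj(c,(395,294.5),.069),c[2])
# held-rod: nose px
E
python3 inj.py
```

```text
1 True 0.5685324718132493 100.26188503750095 0.055 6161.5835488188595 [-39.5 -39.3  38.5  38.4 -38.1  41.  -38.   41.1]
1 False 0.45256714083984056 101.17640694129251 0.638555047902664 0.5477410423144499 [-0.3 -0.4  0.4  0.4  0.4 -0.3  0.3 -0.4]
-1 True 0.5703941407538432 101.18957835973228 0.055 2.7037858683222296 [ 1.   1.1 -1.1 -1.1  0.4 -0.4  0.4 -0.4]
-1 False 0.5725690006230728 101.17640693912769 0.04408410695214811 0.5477410423144529 [ 0.3  0.4 -0.4 -0.4 -0.4  0.3 -0.3  0.4]
[0.57052123 0.11052017 0.069     ] [0.48895237 0.23152628 0.34131958]
```

```bash
cat >> inj.py <<'E'
u=np.array([np.cos(np.radians(101.2)),np.sin(np.radians(101.2)),0]);n=np.array([u[1],-u[0],0]);M=np.array([.5707,.1105,0])
for p in [(526,275),(470,378),(215,365),(240,375)]:
    w=unproj(c,p,.05);print(p,w.round(3),"along",((w-M)@u).round(3),"lat",((w-M)@n).round(3))
import time
for i in range(5):
    s=read_state();print(s["clock"],s["ee_pos"].round(4));get_image("side")
delta([.5935,-.0048,.196],down(281.2))
E
python3 inj.py | tail -11
```

```text
[0.57052123 0.11052017 0.069     ] [0.48895237 0.23152628 0.34131958]
(526, 275) [0.674 0.141 0.05 ] along 0.01 lat 0.107
(470, 378) [0.663 0.038 0.05 ] along -0.089 lat 0.076
(215, 365) [0.442 0.003 0.05 ] along -0.081 lat -0.147
(240, 375) [ 0.465 -0.003  0.05 ] along -0.091 lat -0.126
6.95 [0.5081 0.1498 0.1962]
7.0 [0.5082 0.15   0.1963]
7.05 [0.5082 0.1503 0.1963]
7.1 [0.5082 0.1506 0.1964]
7.15 [0.5082 0.1508 0.1964]
shift cm [ 4.98 17.06  0.05] turn [ 0.03 -0.    1.22]
```

>>> carry_out([
  [1,3.5,0,0,0,0.4,1],
  [2,7,0,0,0,0.8,1],
  [3,10.3,0,0,0,1.2,1],
  [4,13.7,0,0,0,1.2,1],
  [5,17.1,0,0,0,1.2,1],
])

```text
clock: 7.62
ee_pos: [0.5945, -0.0063, 0.1965]
orientation: [3.126, 0.308, 0.0]
force: [0.4, 1.2, -0.4]
opening: 0.146
```

>>> carry_out([
  [0,0,2,0,0,0,1],
  [0,0,5,0,0,0,1],
  [0,0,8,0,0,0,1],
  [0,0,10,0,0,0,1],
  [0,0,11,0,0,0,1],
])

```text
clock: 8.03
ee_pos: [0.5917, -0.005, 0.0831]
orientation: [-3.126, -0.308, 0.008]
force: [-1.2, -0.0, 0.2]
opening: 0.142
```

```bash
python3 - <<'E'
from h import *
st=read_state();print(repr(st["ee_pos"]),repr(st["orientation"]),st["force"],st["opening"]);
im=get_image("wrist");cv2.imwrite("pics/w11.png",im[:,:,::-1])
print(read_state()["ee_pos"])
delta([.5935,-.0048,.037],down(281.2))
E
```

```text
array([ 0.59172804, -0.00498966,  0.083065  ]) array([-3.12563275, -0.30792768,  0.00786611]) [-1.15071741 -0.02015314  0.17982156] 0.14240270676813238
[ 0.59142686 -0.0048675   0.08249451]
shift cm [0.23 0.04 4.55] turn [-0.1   0.33  0.06]
```

View pics/w11.png

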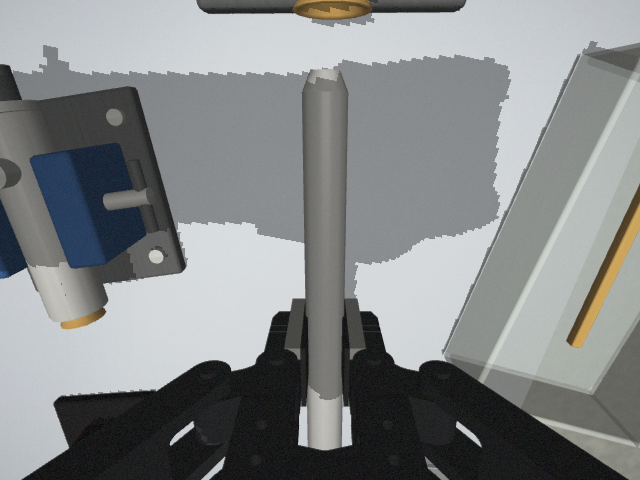

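>>> carry_out([
  [0.3,0,1,0,0,0,1],
  [0.3,0,2,0,0,0,1],
  [0.3,0,3,0,0,0,1],
  [0.3,0,4,0,0,0,1],
  [0.3,0,4.5,0,0,0,1],
])

```text
clock: 8.5
ee_pos: [0.5963, -0.0038, 0.0401]
orientation: [3.126, 0.309, -0.002]
force: [0.1, 0.6, -2.2]
opening: 0.144
```

>>> carry_out([
  [0,0,0,0,0,0,1],
  [0,0,0,0,0,0,1],
  [0,0,0,0,0,0,1],
])

```text
clock: 8.75
ee_pos: [0.5973, -0.0037, 0.0419]
orientation: [3.126, 0.309, 0.001]
force: [0.2, 0.3, -1.6]
opening: 0.141
```

```bash
python3 - <<'E'
from h import *
st=read_state();print(repr(st["ee_pos"]),repr(st["orientation"]),st["force"],st["opening"]);
im=get_image("wrist");cv2.imwrite("pics/w12.png",im[:,:,::-1])
im=get_image("side");c=cam("side")
p=proj(c,(.571,.08,.06)).astype(int);s=im[p[1]-60:p[1]+60,p[0]-80:p[0]+80,::-1];cv2.imwrite("pics/side12.png",cv2.resize(s,None,fx=5,fy=5,interpolation=cv2.INTER_CUBIC))
print(read_state()["ee_pos"])
delta([.5935,-.0048,.037],down(281.2))
E
```

```text
array([ 0.59725225, -0.00365229,  0.04189937]) array([3.12615117e+00, 3.09200301e-01, 1.39709414e-03]) [ 0.17640545  0.25609321 -1.59384968] 0.14065754509948294
[ 0.59733811 -0.00373502  0.04208012]
shift cm [-0.4   0.03  0.51] turn [ 0.03 -0.06  0.09]
```

View pics/w12.png

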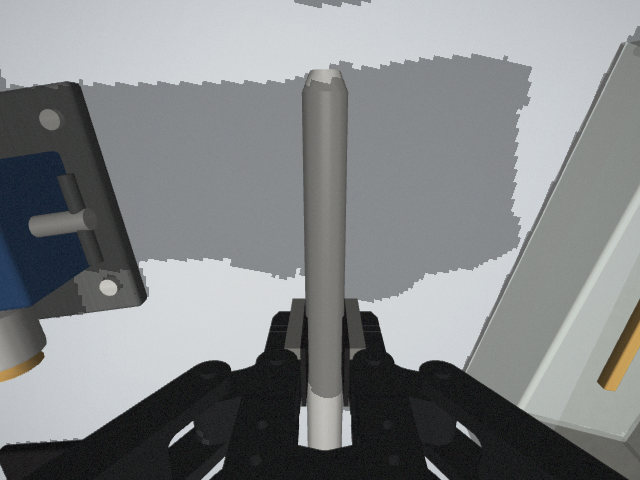

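View pics/side12.png

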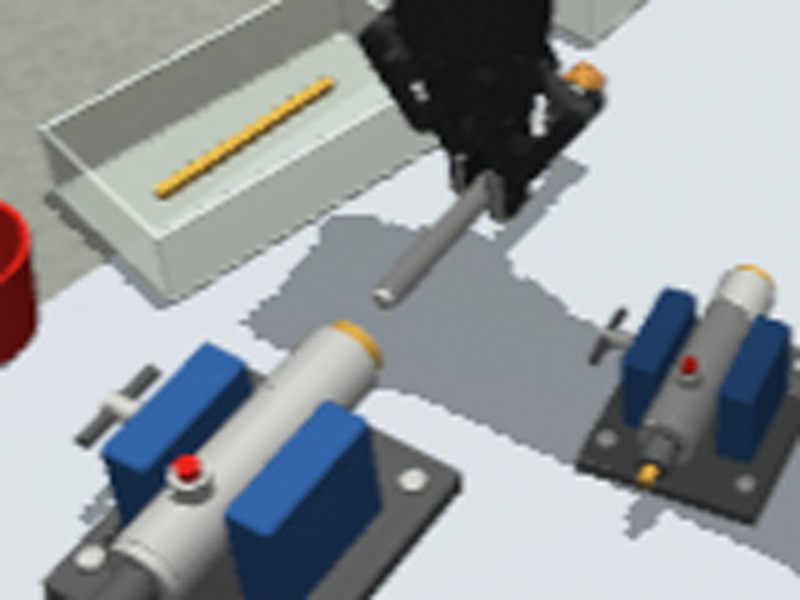

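>>> carry_out([
  [-0.3,0,0.5,0,0,0,1],
  [-0.3,0,0.5,0,0,0,1],
  [-0.3,0,0.5,0,0,0,1],
  [-0.3,0,0.5,0,0,0,1],
  [-0.3,0,0.5,0,0,0,1],
])

```text
clock: 9.27
ee_pos: [0.5939, -0.0043, 0.0365]
orientation: [3.126, 0.309, 0.0]
force: [0.9, 0.3, -2.6]
opening: 0.147
```

```bash
cat > chk.py <<'E'
from h import *
import sys
tag=sys.argv[1]
st=read_state();print(st["clock"],st["ee_pos"].round(4),st["force"].round(2),st["opening"].round(3))
u=np.array([np.cos(np.radians(101.2)),np.sin(np.radians(101.2)),0]);M=np.array([.5707,.1105,.055])
Rt=R.from_rotvec(st["orientation"]).as_matrix()
nose=st["ee_pos"]+Rt@np.array([0,-.0925,-.018]);print("nose rel mouth: along,lat,z mm",[round(1000*x,1) for x in ((nose-M)@u,(nose-M)@np.array([u[1],-u[0],0]),nose[2]-.055)], "tilt",np.degrees(Rt[:,1][2]).round(2),"head",np.degrees(np.arctan2(Rt[1,1],Rt[0,1])).round(2)+180-101.2)
for n in ("side","scene"):
    im=get_image(n);c=cam(n)
    p=proj(c,(.575,.08,.06)).astype(int);s=im[p[1]-45:p[1]+45,p[0]-60:p[0]+60,::-1];cv2.imwrite(f"pics/{n}{tag}.png",cv2.resize(s,None,fx=6,fy=6,interpolation=cv2.INTER_CUBIC))
    print(n,"nose",((proj(c,nose)-p+[60,45])*6).round(),"mouth",((proj(c,M)-p+[60,45])*6).round(),"M-30",((proj(c,M-.03*u)-p+[60,45])*6).round())
E
python3 chk.py 13
```

```text
Traceback (most recent call last):
  File "chk.py", line 4, in <module>
    st=read_state();print(st["clock"],st["ee_pos"].round(4),st["force"].round(2),st["opening"].round(3))
                                                                                 ^^^^^^^^^^^^^^^^^^^
AttributeError: 'float' object has no attribute 'round'
```

```bash
sed -i 's/st\["opening"\].round(3)/round(st["opening"],3)/' chk.py; python3 chk.py 13
```

```text
9.2667 [ 0.5939 -0.0043  0.0365] [ 0.94  0.26 -2.58] 0.147
nose rel mouth: along,lat,z mm [np.float64(-24.6), np.float64(0.3), np.float64(-0.5)] tilt 0.01 head 0.09999999999999432
side nose [350. 290.] mouth [313. 330.] M-30 [358. 281.]
scene nose [376. 275.] mouth [411. 236.] M-30 [367. 282.]
```

View pics/side13.png

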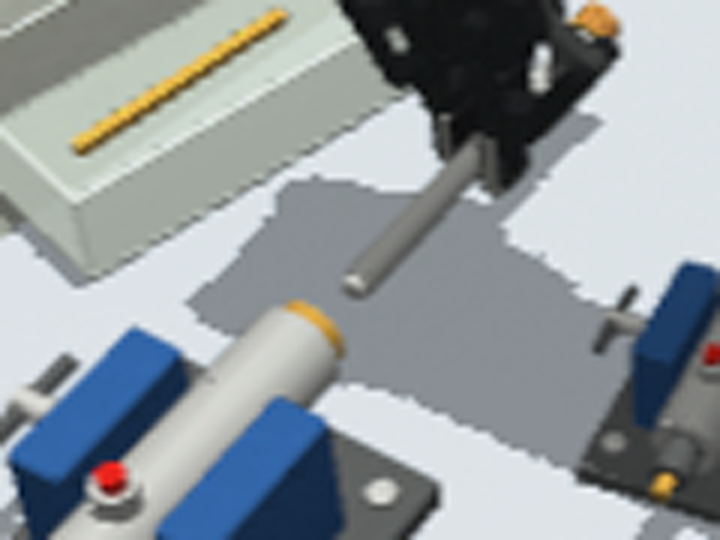

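View pics/scene13.png

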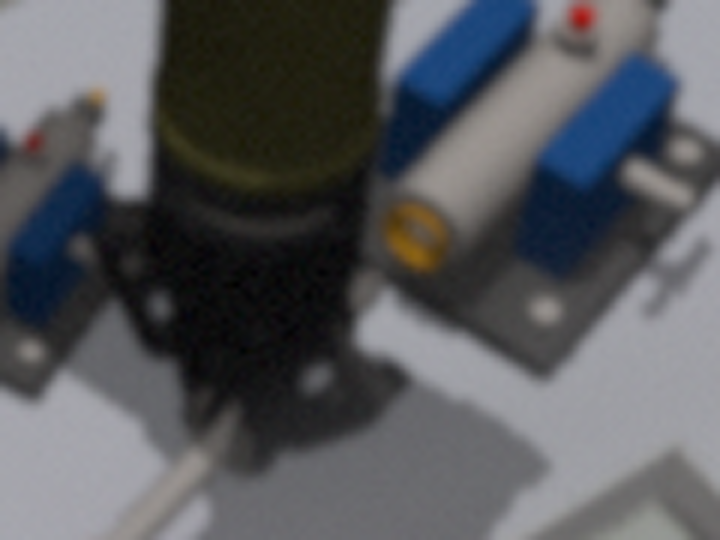

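>>> carry_out([
  [0,-0.7,0,0,0,0,1],
  [0,-1.4,0,0,0,0,1],
  [0,-2.1,0,0,0,0,1],
  [0,-2.6,0,0,0,0,1],
  [0,-3.0,0,0,0,0,1],
])

```text
clock: 9.78
ee_pos: [0.5877, 0.0267, 0.0365]
orientation: [-3.126, -0.312, 0.0]
force: [0.5, -0.0, -1.2]
opening: 0.144
```

>>> carry_out([
  [0,-0.3,0,0,0,0,1],
  [0,-0.6,0,0,0,0,1],
  [0,-0.6,0,0,0,0,1],
])

```text
clock: 10.03
ee_pos: [0.5867, 0.0318, 0.0364]
orientation: [-3.126, -0.31, -0.0]
force: [-0.2, 0.1, -1.4]
opening: 0.142
```

```bash
python3 chk.py 14
```

```text
10.0333 [0.5867 0.0318 0.0364] [-0.16  0.07 -1.37] 0.142
nose rel mouth: along,lat,z mm [np.float64(12.2), np.float64(0.2), np.float64(-0.5)] tilt -0.01 head 0.14000000000000057
side nose [294. 351.] mouth [313. 330.] M-30 [358. 281.]
scene nose [429. 218.] mouth [411. 236.] M-30 [367. 282.]
```

View pics/side14.png

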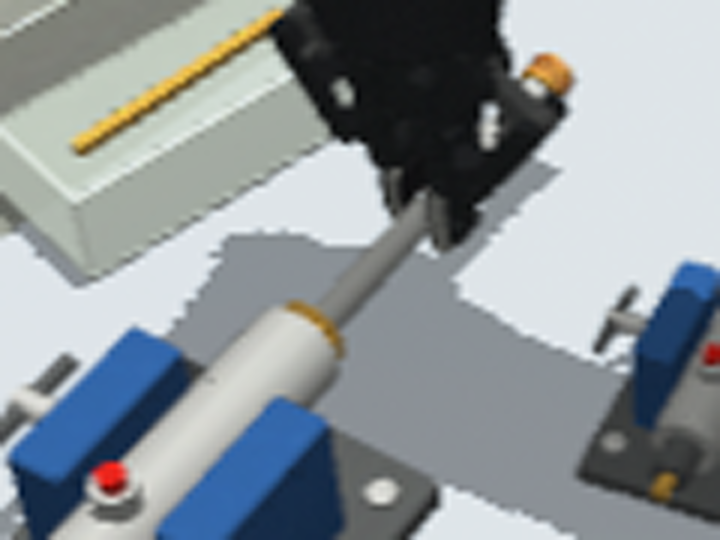

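>>> carry_out([
  [0,-0.5,0,0,0,0,1],
  [0,-1.0,0,0,0,0,1],
  [0,-1.5,0,0,0,0,1],
  [0,-2.0,0,0,0,0,1],
  [0,-2.5,0,0,0,0,1],
])

```text
clock: 10.55
ee_pos: [0.5818, 0.0563, 0.0364]
orientation: [-3.126, -0.31, -0.0]
force: [0.1, 0.3, -1.7]
opening: 0.145
```

```bash
python3 chk.py 15
```

```text
10.55 [0.5818 0.0563 0.0364] [ 0.09  0.26 -1.68] 0.145
nose rel mouth: along,lat,z mm [np.float64(37.2), np.float64(0.1), np.float64(-0.6)] tilt -0.01 head 0.11999999999999034
side nose [255. 393.] mouth [313. 330.] M-30 [358. 281.]
scene nose [464. 181.] mouth [411. 236.] M-30 [367. 282.]
```

Essentially no force, so the alignment is good. I'll carry on to 70 mm.

>>> carry_out([
  [0,-0.6,0,0,0,0,1],
  [0,-1.2,0,0,0,0,1],
  [0,-1.8,0,0,0,0,1],
  [0,-2.4,0,0,0,0,1],
  [0,-2.9,0,0,0,0,1],
])

```text
clock: 11.07
ee_pos: [0.576, 0.0849, 0.0364]
orientation: [-3.126, -0.31, 0.0]
force: [1.0, -0.3, -1.7]
opening: 0.143
```

>>> carry_out([
  [0,-0.4,0,0,0,0,1],
  [0,-0.4,0,0,0,0,1],
])

```text
clock: 11.23
ee_pos: [0.5752, 0.0894, 0.0365]
orientation: [-3.125, -0.312, -0.0]
force: [-0.2, 0.9, -0.5]
opening: 0.144
```

```bash
python3 chk.py 16;python3 - <<'E'
from h import *
im=get_image("wrist");cv2.imwrite("pics/w16.png",im[:,:,::-1])
E
```

```text
11.2333 [0.5752 0.0894 0.0365] [-0.19  0.9  -0.54] 0.144
nose rel mouth: along,lat,z mm [np.float64(70.9), np.float64(-0.0), np.float64(-0.5)] tilt -0.03 head 0.18999999999999773
side nose [200. 453.] mouth [313. 330.] M-30 [358. 281.]
scene nose [510. 132.] mouth [411. 236.] M-30 [367. 282.]
```

View pics/w16.png

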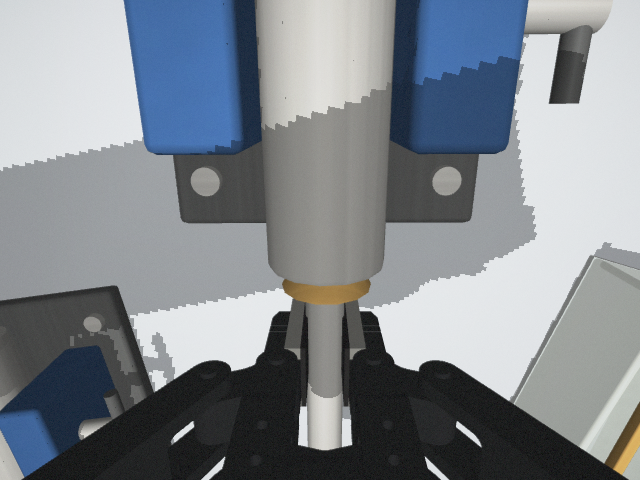

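View pics/side16.png

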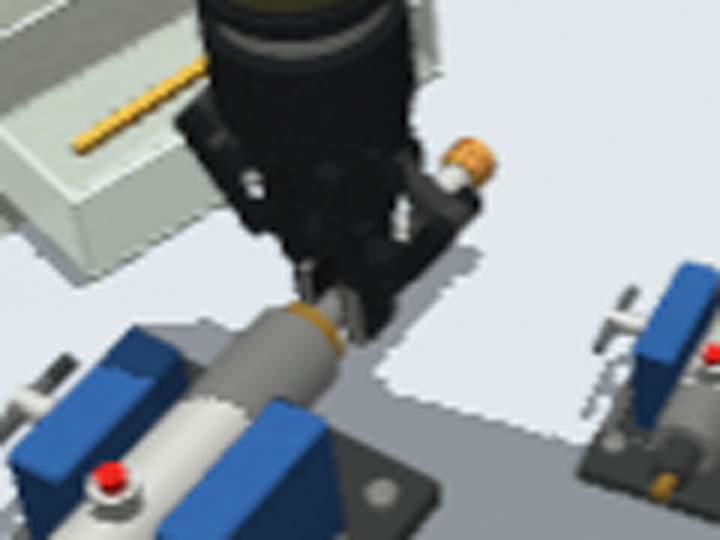

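>>> carry_out([
  [0,0,0,0,0,0,0.5],
  [0,0,0,0,0,0,0.0],
  [0,0,0,0,0,0,0.0],
  [0,0,0,0,0,0,0.0],
])

```text
clock: 11.72
ee_pos: [0.5756, 0.0876, 0.0365]
orientation: [3.126, 0.308, 0.0]
force: [0.1, 0.7, -0.0]
opening: 0.501
```

```bash
python3 chk.py 17;python3 - <<'E'
from h import *
im=get_image("wrist");cv2.imwrite("pics/w17.png",im[:,:,::-1])
E
```

```text
11.7167 [0.5756 0.0876 0.0365] [ 0.06  0.7  -0.04] 0.501
nose rel mouth: along,lat,z mm [np.float64(69.1), np.float64(0.3), np.float64(-0.5)] tilt 0.01 head 0.06999999999999318
side nose [203. 449.] mouth [313. 330.] M-30 [358. 281.]
scene nose [508. 135.] mouth [411. 236.] M-30 [367. 282.]
```

View pics/w17.png

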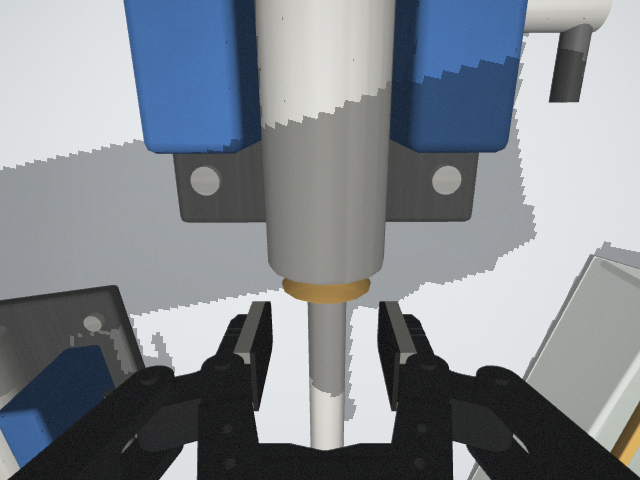

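View pics/side17.png

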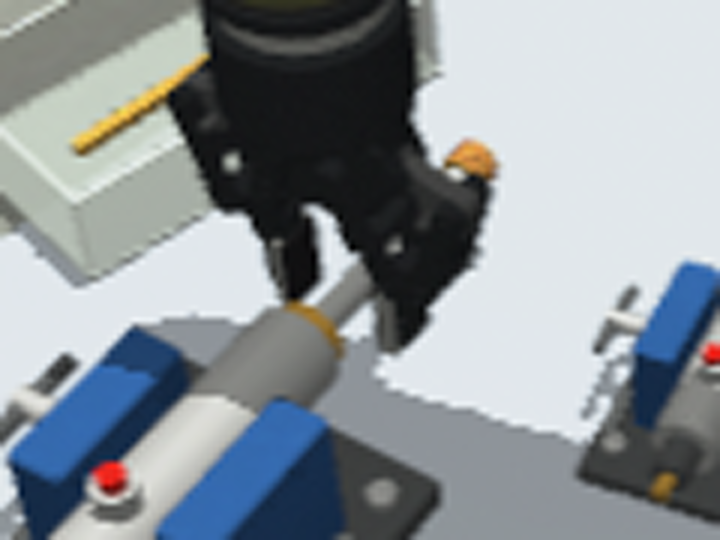

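```bash
python3 - <<'E'
from h import *
u=np.array([np.cos(np.radians(101.2)),np.sin(np.radians(101.2)),0]);n=np.array([u[1],-u[0],0]);M=np.array([.5707,.1105,0])
st={"ee_pos":np.array([ 0.59172804, -0.00498966,  0.083065  ]),"orientation":np.array([-3.12563275, -0.30792768,  0.00786611])}
for p in [(443,355),(580,55)]:
    w=unproj(cam("wrist",st),p,.05);print(w.round(3),"along",((w-M)@u).round(3),"lat",((w-M)@n).round(3))
for n_ in("scene","side"):
  for d in place_of(n_,"tray_a"): print(n_,np.round(d["position"],3),round(d["confidence"],2))
E
```

```text
[ 0.66  -0.034  0.05 ] along -0.159 lat 0.059
[0.673 0.116 0.05 ] along -0.015 lat 0.102
scene [ 0.739 -0.249 -0.001] 0.78
scene [ 0.743  0.024 -0.003] 0.74
scene [0.572 0.083 0.053] 0.58
side [ 0.748  0.031 -0.   ] 0.96
side [ 0.739 -0.248  0.001] 0.85
```

>>> carry_out([
  [0,1.6,0,0,0,0,0],
  [0,3.3,0,0,0,0,0],
  [0,5,0,0,0,0,0],
  [0,6.8,0,0,0,0,0],
  [0,8.4,0.2,1.5,0,0,0],
])

```text
clock: 12.38
ee_pos: [0.5922, 0.0061, 0.035]
orientation: [-3.1, -0.31, 0.002]
force: [0.9, -0.2, 0.1]
opening: 0.495
```

>>> carry_out([
  [0,0,0.3,1.2,0,0,0],
  [0,0,0.3,1.2,0,0,0],
  [0,0,0.3,1.2,0,0,0],
])

```text
clock: 12.63
ee_pos: [0.5914, 0.0062, 0.031]
orientation: [-3.079, -0.304, 0.009]
force: [-1.3, 1.7, 0.2]
opening: 0.498
```

```bash
python3 chk.py 18;python3 - <<'E'
from h import *
im=get_image("wrist");cv2.imwrite("pics/w18.png",im[:,:,::-1])
for n in("wrist","side","scene"):
  get_image(n)
  for d in place_of(n,"rod_head"): print(n,np.round(d["position"],3),round(d["confidence"],2))
print(read_state()["ee_pos"])
E
```

```text
12.6333 [0.5914 0.0062 0.031 ] [-1.26  1.67  0.22] 0.498
nose rel mouth: along,lat,z mm [np.float64(-14.8), np.float64(-0.0), np.float64(-1.6)] tilt -2.76 head 0.060000000000002274
side nose [336. 308.] mouth [313. 330.] M-30 [358. 281.]
scene nose [389. 261.] mouth [411. 236.] M-30 [367. 282.]
wrist [0.594 0.002 0.049] 0.92
side [0.592 0.002 0.05 ] 0.81
side [ 0.75   0.031 -0.   ] 0.66
side [ 0.223 -0.407  0.008] 0.47
scene [ 0.228 -0.407  0.009] 0.53
scene [0.593 0.002 0.054] 0.48
[0.59186924 0.00607025 0.03151007]
```

View pics/w18.png

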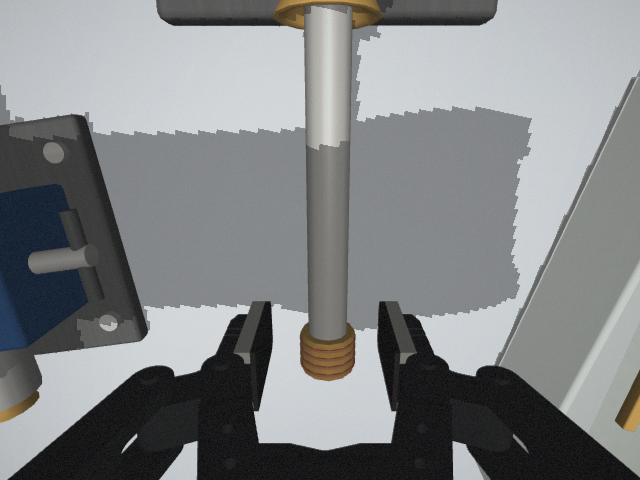

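View pics/side18.png

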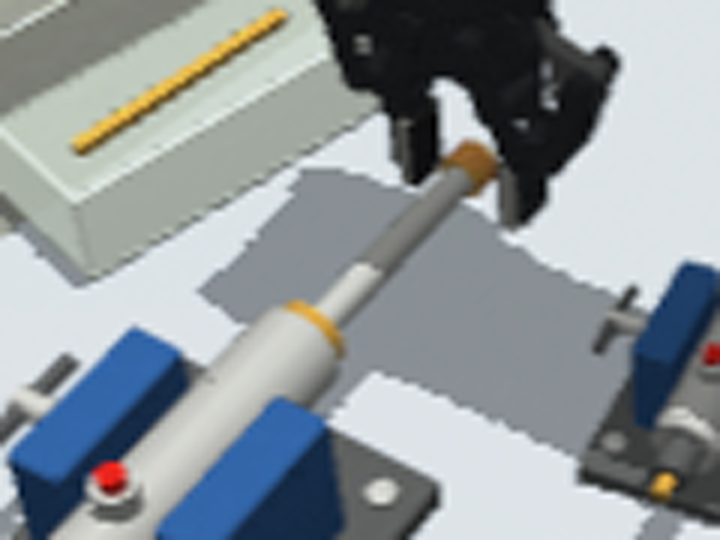

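```bash
python3 - <<'E'
from h import *
st=read_state();c=cam("wrist",st);Rt=R.from_rotvec(st["orientation"]).as_matrix()
W=lambda t:Rt@np.array(t)+st["ee_pos"]
print(W((0,0,-.018)).round(4))
for y in (-.0075,0,.0075,.0115): print(y,proj(c,W((0,y,-.028))).round(),proj(c,W((0,y,-.018))).round(), proj(c,W((0.01,y,-.018))).round())
E
```

```text
[0.592  0.0052 0.0495]
-0.0075 [327. 338.] [327. 323.] [355. 323.]
0 [327. 357.] [327. 341.] [354. 341.]
0.0075 [327. 375.] [327. 358.] [354. 358.]
0.0115 [327. 385.] [327. 367.] [353. 367.]
```

>>> carry_out([
  [0,0.3,0,0,0,0,0],
  [0,0.3,0,0,0,0,0.5],
  [0,0.3,0,0,0,0,1],
  [0,0.3,0,0,0,0,1],
  [0,0.3,0,0,0,0,1],
], squeeze=80)

```text
clock: 13.5
ee_pos: [0.5926, 0.0022, 0.0313]
orientation: [-3.08, -0.304, 0.007]
force: [0.0, -0.3, 0.6]
opening: 0.204
```

>>> carry_out([
  [0,0,0,0,0,0,1],
  [0,0,0,0,0,0,1],
  [0,0,0,0,0,0,1],
])

```text
clock: 13.75
ee_pos: [0.5926, 0.0022, 0.0313]
orientation: [-3.08, -0.304, 0.007]
force: [0.2, -0.6, 0.2]
opening: 0.2
```

```bash
python3 chk.py 19;python3 - <<'E'
from h import *
im=get_image("wrist");cv2.imwrite("pics/w19.png",im[:,:,::-1])
for i in range(4):
  s=read_state();print(s["ee_pos"].round(4),s["force"].round(2),s["ft_torque"].round(2));get_image("side")
E
```

```text
13.75 [0.5926 0.0022 0.0313] [ 0.25 -0.56  0.23] 0.2
nose rel mouth: along,lat,z mm [np.float64(-19.0), np.float64(0.4), np.float64(-1.4)] tilt -2.67 head 0.06999999999999318
side nose [341. 301.] mouth [313. 330.] M-30 [358. 281.]
scene nose [384. 267.] mouth [411. 236.] M-30 [367. 282.]
[0.5926 0.0022 0.0313] [-0.59 -2.14 -0.26] [-0.38 -0.08 -0.  ]
[0.5926 0.0022 0.0313] [ 0.38 -2.21  0.4 ] [-0.42 -0.13 -0.07]
[0.5926 0.0022 0.0313] [ 1.5  -2.81  0.6 ] [-0.46 -0.17  0.  ]
[0.5926 0.0022 0.0313] [ 0.94 -1.8  -0.43] [-0.5  -0.17 -0.05]
```

View pics/w19.png

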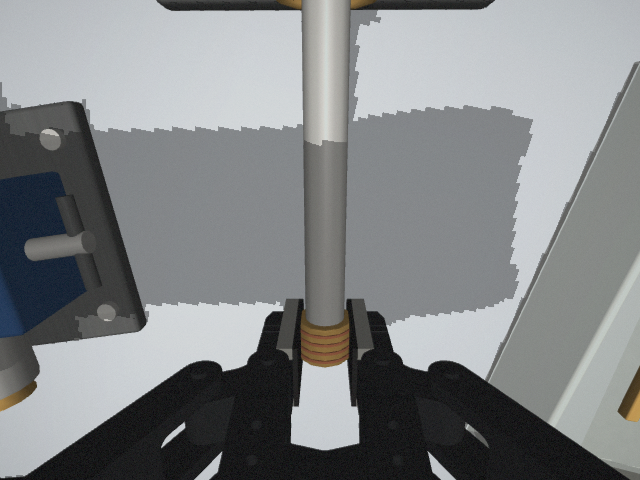

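```bash
cat > lv.py <<'E'
from h import *
st=read_state();Rt=R.from_rotvec(st["orientation"]).as_matrix()
g=Rt@np.array([0,0,-.018])+st["ee_pos"];u=np.array([np.cos(np.radians(101.2)),np.sin(np.radians(101.2)),0]);M=np.array([.5707,.1105,.055]);n=np.array([u[1],-u[0],0])
print("head along/lat/z",((g-M)@u*1000).round(1),((g-M)@n*1000).round(1),(g[2]*1000).round(1))
delta([g[0],g[1],.0367],down(281.2),st)
F=[]
for i in range(4):
  s=read_state();F.append([s["force"]@u,s["force"]@n,s["force"][2],*s["ft_torque"]]);get_image("side")
print("axial,lat,z,torque",np.mean(F,0).round(2))
E
python3 lv.py
```

```text
head along/lat/z -111.3 0.5 49.3
shift cm [-0.    0.06 -0.54] turn [-2.67 -0.    0.08]
axial,lat,z,torque [-2.66  0.59  0.15 -0.56 -0.17 -0.07]
```

>>> carry_out([
  [0,0.01,-0.13,-0.65,0,0,1],
  [0,0.03,-0.27,-1.3,0,0,1],
  [0,0.05,-0.4,-2.0,0,0,1],
  [0,0.06,-0.54,-2.7,0,0,1],
  [0,0.06,-0.54,-2.7,0,0,1],
])

```text
clock: 14.72
ee_pos: [0.5924, 0.0034, 0.037]
orientation: [3.126, 0.313, 0.0]
force: [-0.5, 0.7, -1.5]
opening: 0.198
```

```bash
python3 lv.py; python3 chk.py 20
```

```text
head along/lat/z -109.3 0.5 55.0
shift cm [-0.   -0.    0.03] turn [ 0.02 -0.01  0.22]
axial,lat,z,torque [ 0.86  0.01 -0.3   0.12  0.04  0.  ]
14.9167 [0.5924 0.0022 0.0365] [-0.65  0.38 -0.59] 0.199
nose rel mouth: along,lat,z mm [np.float64(-18.0), np.float64(0.0), np.float64(-0.5)] tilt -0.02 head 0.11999999999999034
side nose [340. 301.] mouth [313. 330.] M-30 [358. 281.]
scene nose [385. 264.] mouth [411. 236.] M-30 [367. 282.]
```

View pics/side20.png

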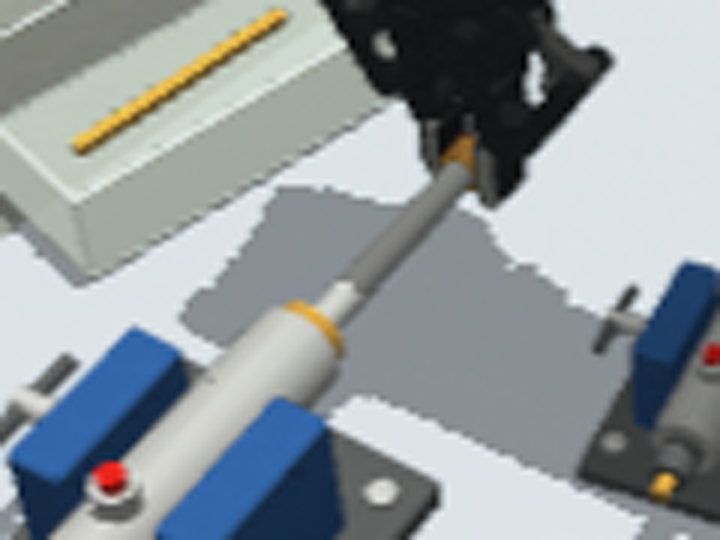

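>>> carry_out([
  [0,-0.3,0,0,0,0,1],
  [0,-0.6,0,0,0,0,1],
  [0,-0.9,0,0,0,0,1],
  [0,-1.2,0,0,0,0,1],
  [0,-1.5,0,0,0,0,1],
])

```text
clock: 15.43
ee_pos: [0.5896, 0.0169, 0.0366]
orientation: [3.126, 0.309, 0.0]
force: [0.8, -0.3, 0.0]
opening: 0.203
```

```bash
python3 lv.py
```

```text
head along/lat/z -95.5 0.4 54.6
shift cm [-0.   -0.   -0.01] turn [ 0.  -0.   0.1]
axial,lat,z,torque [ 0.06  0.23 -0.52  0.03 -0.01  0.01]
```

>>> carry_out([
  [0,-0.1,0,0,0,0,1],
  [0,-0.2,0,0,0,0,1],
  [0,-0.3,0,0,0,0,1],
  [0,-0.4,0,0,0,0,1],
  [0,-0.5,0,0,0,0,1],
])

```text
clock: 16.05
ee_pos: [0.5887, 0.0213, 0.0366]
orientation: [3.126, 0.309, -0.0]
force: [0.8, -0.1, -0.3]
opening: 0.203
```

```bash
python3 lv.py
```

```text
head along/lat/z -91.0 0.4 54.6
shift cm [ 0.   -0.   -0.01] turn [0.01 0.   0.09]
axial,lat,z,torque [-0.15  0.08 -0.29 -0.    0.04  0.04]
```

>>> carry_out([
  [0,-0.06,0,0,0,0,1],
  [0,-0.12,0,0,0,0,1],
  [0,-0.18,0,0,0,0,1],
  [0,-0.24,0,0,0,0,1],
  [0,-0.3,0,0,0,0,1],
])

```text
clock: 16.67
ee_pos: [0.5881, 0.0243, 0.0366]
orientation: [3.126, 0.309, -0.0]
force: [-0.0, -0.7, -0.5]
opening: 0.202
```

>>> carry_out([
  [0,-0.06,0,0,0,0,1],
  [0,-0.12,0,0,0,0,1],
  [0,-0.18,0,0,0,0,1],
  [0,-0.24,0,0,0,0,1],
  [0,-0.3,0,0,0,0,1],
])

```text
clock: 17.08
ee_pos: [0.5875, 0.0273, 0.0366]
orientation: [3.126, 0.309, -0.0]
force: [-0.2, -0.9, -0.3]
opening: 0.197
```

```bash
python3 lv.py
```

```text
head along/lat/z -84.9 0.3 54.6
shift cm [ 0.   -0.   -0.01] turn [0.01 0.   0.09]
axial,lat,z,torque [-0.31  0.04 -0.09 -0.04  0.04  0.04]
```

>>> carry_out([
  [0,-0.06,0,0,0,0,1],
  [0,-0.12,0,0,0,0,1],
  [0,-0.18,0,0,0,0,1],
  [0,-0.24,0,0,0,0,1],
  [0,-0.3,0,0,0,0,1],
])

```text
clock: 17.7
ee_pos: [0.5869, 0.0302, 0.0366]
orientation: [3.126, 0.309, -0.0]
force: [-0.4, -1.4, -0.3]
opening: 0.201
```

>>> carry_out([
  [0,-0.06,0,0,0,0,1],
  [0,-0.12,0,0,0,0,1],
  [0,-0.18,0,0,0,0,1],
  [0,-0.24,0,0,0,0,1],
])

```text
clock: 18.03
ee_pos: [0.5865, 0.0326, 0.0366]
orientation: [3.126, 0.309, -0.0]
force: [-0.4, -1.5, -0.5]
opening: 0.199
```

```bash
python3 lv.py; python3 chk.py 21
```

```text
head along/lat/z -79.5 0.4 54.6
shift cm [ 0.   -0.   -0.01] turn [0.01 0.   0.09]
axial,lat,z,torque [-0.53 -0.44 -0.5  -0.02  0.05  0.07]
18.2333 [0.5865 0.0328 0.0366] [-1.02  0.02 -1.46] 0.197
nose rel mouth: along,lat,z mm [np.float64(13.2), np.float64(0.2), np.float64(-0.4)] tilt -0.01 head 0.09999999999999432
side nose [292. 352.] mouth [313. 330.] M-30 [358. 281.]
scene nose [431. 216.] mouth [411. 236.] M-30 [367. 282.]
```

View pics/side21.png

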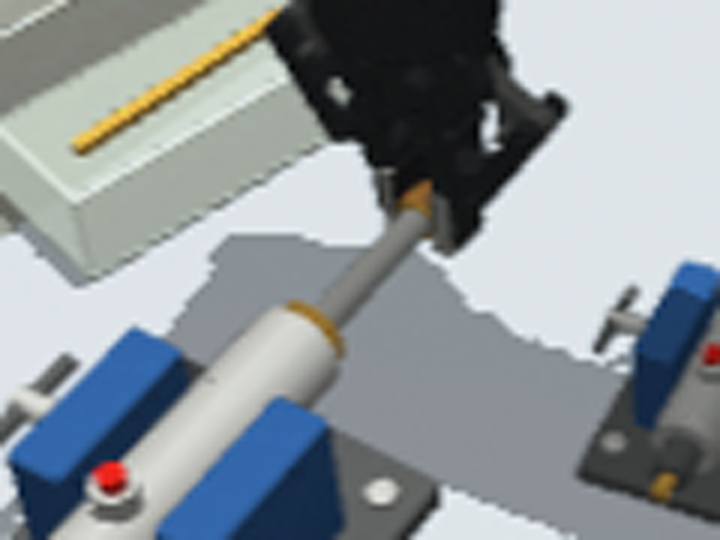

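>>> carry_out([
  [0,-0.05,0,0,0,0,1],
  [0,-0.1,0,0,0,0,1],
  [0,-0.15,0,0,0,0,1],
  [0,-0.2,0,0,0,0,1],
  [0,-0.25,0,0,0,0,1],
])

```text
clock: 18.75
ee_pos: [0.586, 0.035, 0.0366]
orientation: [3.126, 0.309, -0.0]
force: [-1.4, -0.4, -0.7]
opening: 0.202
```

>>> carry_out([
  [0,-0.05,0,0,0,0,1],
  [0,-0.1,0,0,0,0,1],
  [0,-0.15,0,0,0,0,1],
  [0,-0.2,0,0,0,0,1],
  [0,-0.25,0,0,0,0,1],
])

```text
clock: 19.17
ee_pos: [0.5857, 0.0366, 0.0366]
orientation: [3.125, 0.308, 0.0]
force: [-0.8, -3.8, -0.2]
opening: 0.199
```

>>> carry_out([
  [0,-0.05,0,0,0,0,1],
  [0,-0.1,0,0,0,0,1],
  [0,-0.15,0,0,0,0,1],
  [0,-0.2,0,0,0,0,1],
  [0,-0.25,0,0,0,0,1],
])

```text
clock: 19.58
ee_pos: [0.5855, 0.0374, 0.0366]
orientation: [3.124, 0.306, 0.0]
force: [0.4, -6.2, -0.3]
opening: 0.201
```

>>> carry_out([
  [0,-0.03,0,0,0,0,1],
  [0,-0.06,0,0,0,0,1],
  [0,-0.09,0,0,0,0,1],
  [0,-0.12,0,0,0,0,1],
  [0,-0.15,0,0,0,0,1],
])

```text
clock: 20.0
ee_pos: [0.5851, 0.0389, 0.0366]
orientation: [3.124, 0.306, 0.0]
force: [1.3, -6.1, -0.6]
opening: 0.202
```

```bash
python3 lv.py
```

```text
head along/lat/z -73.0 0.3 54.6
shift cm [ 0.   -0.01 -0.01] turn [0.16 0.01 0.  ]
axial,lat,z,torque [-6.15 -0.31 -0.78 -1.22 -0.12  0.1 ]
```

>>> carry_out([
  [0,-0.03,0,0,0,0,1],
  [0,-0.06,0,0,0,0,1],
  [0,-0.09,0,0,0,0,1],
  [0,-0.12,0,0,0,0,1],
  [0,-0.15,0,0,0,0,1],
])

```text
clock: 20.62
ee_pos: [0.5848, 0.0404, 0.0366]
orientation: [3.124, 0.306, 0.0]
force: [0.6, -6.1, 0.2]
opening: 0.2
```

```bash
python3 lv.py
```

```text
head along/lat/z -71.5 0.2 54.6
shift cm [ 0.   -0.01 -0.01] turn [0.17 0.01 0.  ]
axial,lat,z,torque [-6.46 -0.19  0.2  -1.22 -0.15  0.07]
```

>>> carry_out([
  [0,-0.03,0,0,0,0,1],
  [0,-0.06,0,0,0,0,1],
  [0,-0.09,0,0,0,0,1],
  [0,-0.12,0,0,0,0,1],
  [0,-0.15,0,0,0,0,1],
])

```text
clock: 21.23
ee_pos: [0.5846, 0.0419, 0.0366]
orientation: [3.124, 0.306, 0.0]
force: [1.0, -7.1, -0.7]
opening: 0.2
```

>>> carry_out([
  [0,-0.03,0,0,0,0,1],
  [0,-0.06,0,0,0,0,1],
  [0,-0.09,0,0,0,0,1],
  [0,-0.12,0,0,0,0,1],
])

```text
clock: 21.57
ee_pos: [0.5844, 0.0427, 0.0366]
orientation: [3.123, 0.306, 0.0]
force: [0.9, -7.4, 0.1]
opening: 0.202
```

```bash
python3 lv.py; python3 chk.py 22; python3 - <<'E'
from h import *
im=get_image("wrist");cv2.imwrite("pics/w22.png",im[:,:,::-1])
E
```

```text
head along/lat/z -69.1 0.2 54.6
shift cm [ 0.   -0.01 -0.01] turn [ 0.19  0.02 -0.01]
axial,lat,z,torque [-6.7  -0.88  0.01 -1.39 -0.18  0.09]
21.7667 [0.5844 0.0426 0.0366] [ 1.47 -6.22  0.2 ] 0.202
nose rel mouth: along,lat,z mm [np.float64(23.3), np.float64(0.2), np.float64(-0.7)] tilt 0.19 head -0.010000000000005116
side nose [277. 370.] mouth [313. 330.] M-30 [358. 281.]
scene nose [445. 202.] mouth [411. 236.] M-30 [367. 282.]
```

View pics/w22.png

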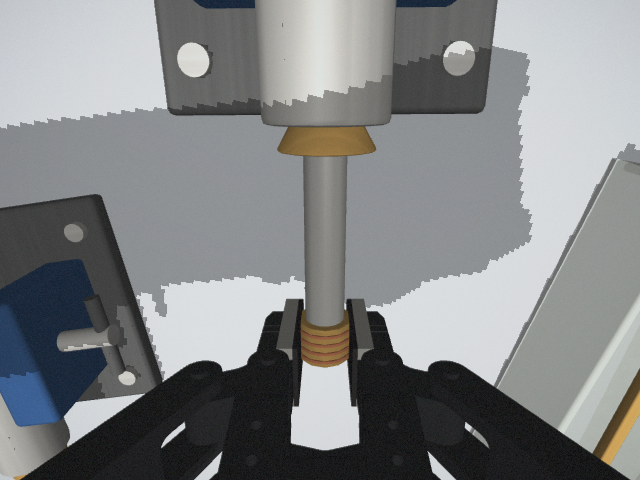

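>>> carry_out([
  [0,-0.03,0,0,0,0,1],
  [0,-0.06,0,0,0,0,1],
  [0,-0.09,0,0,0,0,1],
  [0,-0.12,0,0,0,0,1],
  [0,-0.15,0,0,0,0,1],
])

```text
clock: 22.33
ee_pos: [0.5843, 0.0427, 0.0366]
orientation: [3.122, 0.305, 0.0]
force: [2.0, -9.3, 0.2]
opening: 0.201
```

>>> carry_out([
  [0,-0.03,0,0,0,0,1],
  [0,-0.06,0,0,0,0,1],
  [0,-0.09,0,0,0,0,1],
  [0,-0.12,0,0,0,0,1],
  [0,-0.15,0,0,0,0,1],
])

```text
clock: 22.75
ee_pos: [0.5843, 0.0427, 0.0366]
orientation: [3.12, 0.303, 0.0]
force: [1.4, -11.3, 0.1]
opening: 0.199
```

```bash
python3 lv.py
```

```text
head along/lat/z -69.0 0.1 54.6
shift cm [ 0.   -0.01 -0.01] turn [ 0.38  0.03 -0.1 ]
axial,lat,z,torque [-11.21  -0.77  -0.19  -2.27  -0.29   0.12]
```

>>> carry_out([
  [0,-0.03,0,0,0,0,1],
  [0,-0.06,0,0,0,0,1],
  [0,-0.09,0,0,0,0,1],
  [0,-0.11,0,0,0,0,1],
  [0,-0.11,0,0,0,0,1],
])

```text
clock: 23.37
ee_pos: [0.5843, 0.0427, 0.0366]
orientation: [3.119, 0.302, 0.0]
force: [2.2, -12.4, 0.8]
opening: 0.201
```

```bash
python3 lv.py
```

```text
head along/lat/z -69.0 0.2 54.6
shift cm [ 0.   -0.01 -0.01] turn [ 0.45  0.03 -0.14]
axial,lat,z,torque [-13.03  -0.53  -0.21  -2.62  -0.37   0.12]
```

>>> carry_out([
  [0,0.15,0,0,0,0,1],
  [0,0.3,0,0,0,0,1],
  [0,0.45,0,0,0,0,1],
  [0,0.6,0,0,0,0,1],
  [0,0.6,0,0,0,0,1],
])

```text
clock: 23.98
ee_pos: [0.5846, 0.0428, 0.0367]
orientation: [3.126, 0.308, 0.001]
force: [1.0, -4.8, -0.1]
opening: 0.199
```

```bash
python3 lv.py
```

```text
head along/lat/z -69.1 0.5 54.7
shift cm [-0. -0. -0.] turn [ 0.05 -0.02  0.04]
axial,lat,z,torque [-5.5   0.03  0.11 -1.01 -0.23 -0.04]
```

Now I'll let go.

>>> carry_out([
  [0,0.25,0,0,0,0,1],
  [0,0.25,0,0,0,0,0.5],
  [0,0.25,0,0,0,0,0],
  [0,0.25,0,0,0,0,0],
  [0,0.25,0,0,0,0,0],
])

```text
clock: 24.6
ee_pos: [0.5846, 0.0422, 0.0367]
orientation: [-3.125, -0.311, -0.0]
force: [-1.0, 0.7, 0.0]
opening: 0.503
```

```bash
python3 lv.py; python3 chk.py 23; python3 - <<'E'
from h import *
im=get_image("wrist");cv2.imwrite("pics/w23.png",im[:,:,::-1])
E
```

```text
head along/lat/z -69.7 0.4 54.7
shift cm [-0.  0. -0.] turn [-0.04 -0.01  0.15]
axial,lat,z,torque [ 0.28 -0.28  0.17 -0.01 -0.01  0.02]
24.8 [0.5847 0.0414 0.0366] [ 0.53 -0.62  0.64] 0.498
nose rel mouth: along,lat,z mm [np.float64(22.0), np.float64(0.2), np.float64(-0.4)] tilt -0.01 head 0.10999999999999943
side nose [279. 367.] mouth [313. 330.] M-30 [358. 281.]
scene nose [443. 203.] mouth [411. 236.] M-30 [367. 282.]
```

View pics/w23.png

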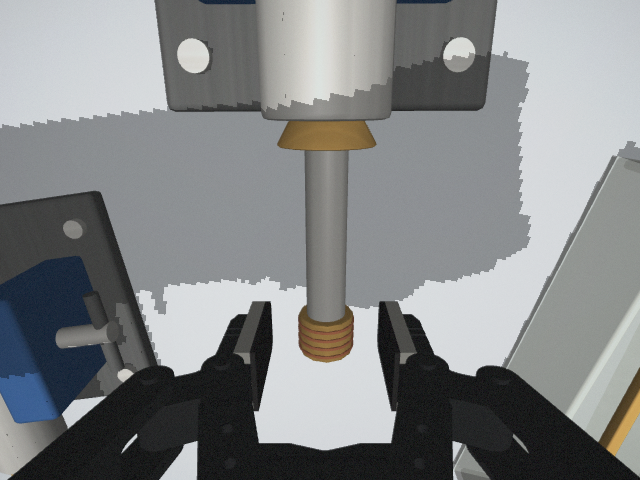

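>>> carry_out([
  [0,0,-1,0,0,0,0],
  [0,0,-3,0,0,0,0],
  [0,0,-6,0,0,0,0],
  [0,0,-9,0,0,0,0],
  [0,0,-12,0,0,0,0],
])

```text
clock: 25.37
ee_pos: [0.5845, 0.0415, 0.1586]
orientation: [-3.126, -0.31, -0.0]
force: [0.6, -0.8, 0.4]
opening: 0.495
```

>>> carry_out([
  [0,2,-2,0,0,0,0],
  [0,4,-4,0,0,0,0],
  [0,4,-4,0,0,0,0],
  [0,4,-4,0,0,0,0],
])

```text
clock: 25.7
ee_pos: [0.5936, 0.0006, 0.1985]
orientation: [3.126, 0.304, 0.005]
force: [-0.8, -0.6, -1.4]
opening: 0.499
```

```bash
python3 - <<'E'
from h import *
print(read_state()["force"],read_state()["clock"])
for n in ("wrist","side","scene"):
    im=get_image(n);cv2.imwrite(f"pics/{n}24.png",im[:,:,::-1])
    for d in place_of(n,"rod_head"): print(n,np.round(d["position"],3),round(d["confidence"],2))
E
python3 chk.py 24b
```

```text
[-0.78733809 -0.60555612 -1.403254  ] 25.7
wrist [0.587 0.043 0.053] 0.58
side [0.588 0.045 0.051] 0.65
side [ 0.223 -0.405  0.007] 0.48
scene [ 0.226 -0.402  0.009] 0.74
scene [0.586 0.044 0.057] 0.66
scene [0.739 0.339 0.004] 0.49
26.0 [0.5919 0.003  0.1958] [ 0.28 -0.73 -0.26] 0.498
nose rel mouth: along,lat,z mm [np.float64(-17.0), np.float64(-0.3), np.float64(158.8)] tilt -0.04 head 0.18999999999999773
side nose [294.   3.] mouth [313. 330.] M-30 [358. 281.]
scene nose [432. -15.] mouth [411. 236.] M-30 [367. 282.]
```

View pics/wrist24.png

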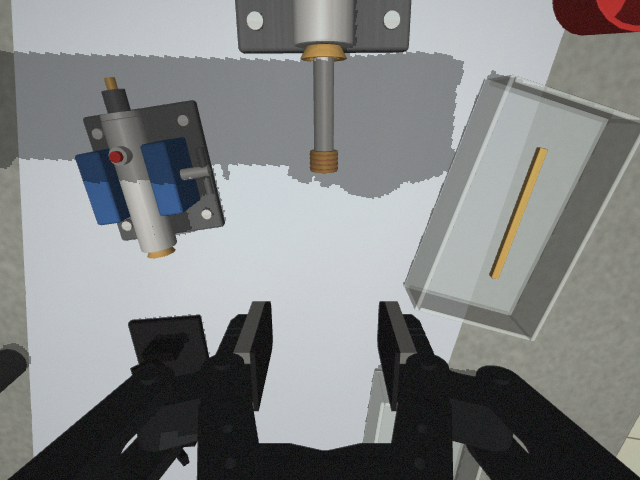

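View pics/side24.png

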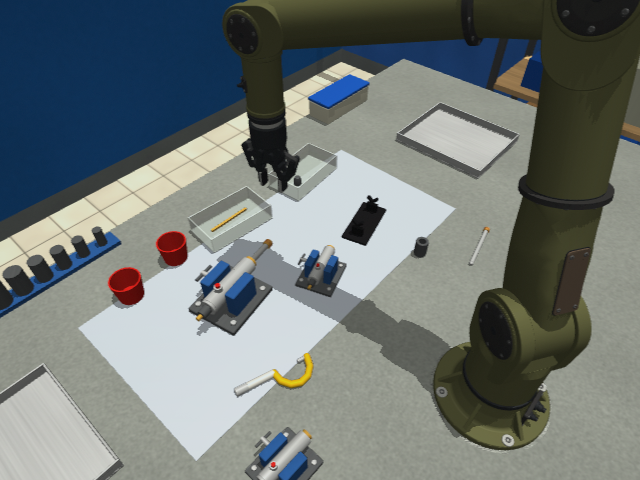

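The rod stands in the bore of the large injector, with its head at about (0.587, 0.044). The gripper is clear, and the trays, cups, socket and micrometer are where they were. I'm handing the job in.

```bash
python3 -c "
from station import *
print(workorder.close_job())"
```

```text
the job is handed in; nothing more can be done
None
```

The rod is seated in the large injector's bore and released, and the job was handed in at about 26 s of the 64 s allowed.

- **Insertion:** I took the rod by its middle and slid the nose about 70 mm into the bore, with under about 2 N of force. I let go there and took it again by the brass head.
- **Seating:** The push rose from about 1–2 N to about 6–7 N at the seal ring. The ring then slid about 6–7 mm until the rod stopped moving while the force climbed. I held about 13 N with no further movement. The highest reading was about 13 N. I eased off and then opened the gripper.
- **Last checks:** The final pictures show the rod standing in the bore with about 60–70 mm of it outside the mouth. The gripper is clear with force near zero. The trays, cups, socket, micrometer and rest look unmoved.
- **What disagreed:** On the first try the gripper closed shut on top of the rod, pressing down with about 12 N. Measured by the camera and that contact, the fingertips were about 25 mm further back than stated. I opened, went about 20 mm lower and gripped properly. The rod and its rest did not appear to shift. The ring itself cannot be seen, so its seating is judged from force and position only.

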